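# Sort polished knife-handle scales into the bench carousel

## Robot

A 6-joint arm with a two-finger parallel gripper is mounted at the origin on the work surface. World frame = base frame: x ahead of the robot, y to its left, z up, the work surface at z = 0. Lengths are in m, angles in degrees, forces in N, time in s.
With the tool pointing down it reaches from about 0.25 to 0.725 m from the base axis. Payload 9.7 kg.
Tool frame: the origin (TCP) lies at the very end of the fingers, on their centre line; the grasp point (between the pads) lies 19 mm behind it (bot.grip_depth is the distance from the TCP to the grasp point, in m); z points along the fingers, y is the direction in which the jaws open and shut (so a half turn about z gives the same grasp; the last joint's range is limited). The gripper opens to 85 mm and grips with 20 to 120 N. Pads are 22 mm wide; open, the fingers measure 114 mm over their backs; the gripper's body (76 mm by 85 mm) begins 54 mm behind the grasp point. The pads swing forward as they close: fully open they stand 13 mm farther back than shut.
Start: joints at [74.599, 4.979, 10.078, 95.1, 0, 90], TCP at [0.146, 0.53, 0.231] pointing down, gripper open.
Joint ranges: [-179.16, 179.16], [-48.56, 103.87], [-65.8, 70.77], [-126.05, 130.52], [-82.76, 87.17], [-180, 180]. Speed limits (degrees/s): [127.2, 127.2, 147.25, 180, 180, 180].

## Interface

Orientations are given as [roll, pitch, yaw] about the fixed x, y, z axes, in that order (R = Rz(yaw) Ry(pitch) Rx(roll)).
In Python, from workcell import telemetry, optics, order, bot gives the robot as it stands. The module is installed in compiled form; this text tells all that it offers.
- The arm moves only by the shell command python3 -m inch 'ROWS' [FORCE]. ROWS is JSON, a list of rows, each a list of 7 numbers: the shift along the tool's x, y, z in m, then the turn, a rotation vector about the tool's x, y, z in rad, then the closure, from 0 (fully open) to 1 (shut). In form: [[tx, ty, tz, rx, ry, rz, grip], ...]. A call has 1 to 12 rows; each row is the pose to reach, as a shift and turn from the pose commanded when the call began, along the tool's axes at that moment; what a row does not reach only later rows make up. A row lasts 1/12 s, in which the tool goes at most 41.7 mm and 7.16 degrees, less where a joint would pass 70% of its speed; a pose out of reach is approached as far as the arm can. A call with a gripper value outside its range is refused whole. The fingers move at their own pace and stop on an object; FORCE is the grip in N (left out, the last holds). Time passes only in rows, so rows that repeat a pose let the fingers close. It gives the time, the measured TCP pose, the force and the opening at its end, in the units of the state.
- telemetry.get_obs(): the state, without advancing time (a new reading comes with each control period).
- optics.camera(name): name is "scene" or "top" or "wrist"; returns (picture, depth): 400x640x3 uint8, red, green, blue; 400x640 float32, m along the optical axis (not along the pixel's ray), 0 where there is no reading.
- optics.camera_info(name): a dict with "camera_matrix" (3x3 intrinsics, pixels), "k1" (the pictures are not rectified: a ray, as slopes to the right and down, at radius r is drawn at 1 + k1 r^2 times it, then the intrinsics apply), "xyz" and "attitude" of the camera in the world; the wrist camera has in their place "mount" (4x4, takes a point from camera to tool coordinates, whose origin is the TCP and whose axes are the flange's). Camera axes: x right, y down, z forward; pixel columns grow to the right and rows downward; lengths in m; the calibration is good to about 2 mm. A picture is of the moment at which its call begins: read the wrist's pose just before it. camera_info takes no time and is no camera call.
- order.job_done(): hands the job in, once; it reports no verdict.
The state is a dict: "time": time; "q": joint angles; "qd": joint speeds; "joint_efforts": joint torques, N m; "ee_pos": TCP position; "tcp_rot": TCP orientation; "wrist_force": force on the tool from outside, world axes, zero at the start; "torque": the same for the moment, N m; "opening": finger opening in m.
Only numpy, scipy, OpenCV 4.12 (cv2) and the standard library are available. Lean on these libraries where they do the work, as an engineer would, in place of code of your own. Each camera call takes 0.05 s, during which the arm holds its last target. There are 200 camera calls.

## Task

First switch the polisher off by pushing its lever all the way over, and only then empty its catch tray: put every coloured handle scale into the carousel bin of its own colour, turning the carousel by its knob so that this bin lies under the window in the clear cover, and put every bare aluminium scale into the wooden tote. When all are sorted, turn the carousel so that its blank wooden sector closes the window, squarely centred under it. Leave the hammer, the bottle and the jar where they are.

Things in the scene. Friction and masses are not known exactly. Their poses are not given: they have to be found in the camera images.
- machine: grey catch tray (240 x 280 mm, floor 10 mm above the bench, lip 4 mm high above the floor) in front of a low bench drum polisher, fixed. Origin at the tray's centre at bench level; the tray spans x -120..120, y -140..140 mm; the machine (green foot and steel drum, up to 175 mm high) begins at its x = +145 mm.
- switch_tip (a point): tip (26 mm red ball) of the polisher's toggle lever, 80 mm long, pivoted 22 mm above the bench on a separate small grey fixed box, 70 x 50 mm. It swings in the vertical plane of its box's x and z.
- switch (a joint): angle of that lever, rad: near 0 = ON, leaning 0.5 rad to its box's -x side (roughly towards the robot); pushed over to +x (away from the robot) it reaches 1.0 = fully OFF, leaning 0.5 rad to +x; stays where left.
- switch_base: the grey box of the switch lever; origin at the centre of its underside; its x axis is the direction in which the lever is pushed to OFF.
- wheel: turning wheel of the carousel, radius 138 mm; turns endlessly both ways about its vertical z axis, friction 0.1 N m, stays where left. Origin on the axis at bench level. Four 90 degree sectors parted by dividers along its x and y axes: red bin (+x+y), blue bin (-x+y), yellow bin (+x-y), closed wooden blank (-x-y). Bin floors 22 mm, dividers and rim 62 mm above the bench, bins from 22 to 134 mm radius.
- stand: fixed stand of the carousel, origin on the wheel's axis at bench level; carries the fixed clear plastic cover over the wheel (underside 70, top 74 mm above the bench, reaching 100 to 140 mm from the axis, on four posts). Only its window, on the stand's -x side, is open.
- knob (a point): the wheel's black bar knob, on the axis, standing above the clear cover: bar 64 mm long along this point's x (= the wheel's x), 18 mm thick along y, from 79 to 113 mm above the bench; this point is at its centre, 100 mm above the bench. It turns with the wheel.
- window (a point): centre of the loading window in the fixed clear cover, 74 mm above the bench (cover top), 90 mm from the wheel axis. The window is 110 mm long in this point's x (which lies radially; the axis of the wheel is towards +x) and 116 mm wide in its y; it lies over one sector when that sector is turned to it.
- red_sector (a point): red bin, sector of the carousel wheel; point 90 mm from the axis on the centre line of the sector, on the bin floor.
- blue_sector (a point): blue bin, sector of the carousel wheel; point 90 mm from the axis on the centre line of the sector, on the bin floor.
- yellow_sector (a point): yellow bin, sector of the carousel wheel; point 90 mm from the axis on the centre line of the sector, on the bin floor.
- blank_sector (a point): blank (closed, pale wooden top) sector of the carousel wheel; point 90 mm from the axis on the centre line of the sector, on its top. Turned to the window it closes it.
- tote: open pale wooden tote, fixed, 130 x 150 x 50 mm (x, y, z), walls and floor 5 to 6 mm; origin at the centre of its underside.
- hammer: hammer lying on the bench, bystander.
- oil: amber bottle, 56 mm across, 130 mm tall, bystander; origin at its underside.
- jar: glass jar with a steel lid, 64 mm across, 75 mm tall, bystander; origin at its underside.
- red1: red knife-handle scale (a flat rounded bar), 80 x 26 x 14 mm (long side along its own x, thickness along z), 80 g; origin at the centre of its underside; lies flat in the catch tray at first. May be absent. 
- red2: red knife-handle scale (a flat rounded bar), 80 x 26 x 14 mm (long side along its own x, thickness along z), 80 g; origin at the centre of its underside; lies flat in the catch tray at first. May be absent. 
- blue1: blue knife-handle scale (a flat rounded bar), 80 x 26 x 14 mm (long side along its own x, thickness along z), 80 g; origin at the centre of its underside; lies flat in the catch tray at first. May be absent. 
- yellow1: yellow knife-handle scale (a flat rounded bar), 80 x 26 x 14 mm (long side along its own x, thickness along z), 80 g; origin at the centre of its underside; lies flat in the catch tray at first. May be absent. 
- plain1: bare aluminium (uncoloured) knife-handle scale (a flat rounded bar), 80 x 26 x 14 mm (long side along its own x, thickness along z), 80 g; origin at the centre of its underside; lies flat in the catch tray at first. May be absent. 
- plain2: bare aluminium (uncoloured) knife-handle scale (a flat rounded bar), 80 x 26 x 14 mm (long side along its own x, thickness along z), 80 g; origin at the centre of its underside; lies flat in the catch tray at first. May be absent. 
There are look-alikes about, which are no part of the job. What is shaped like the tote but pink is not meant. What is shaped like the plain2 but turquoise is not meant.

How it is judged (in metres and radians):
On the way:
1. the polisher is switched off (value of joint switch above 0.8 rad), for 0.2 s.
At the end, for the whole second after the job is handed in: the lever is over to OFF (above 0.75 rad); every coloured scale present lies inside the carousel bin of its colour and every bare one inside the tote, at rest; the centre of the blank sector is within 20 mm of the window's centre, seen from above (value of joint switch above 0.75 rad and horizontal distance between blank_sector and window below 0.02 m and x of each of red1, red2, yellow1 in the frame of wheel above 0.01 m and y of each of red1, red2, blue1 in the frame of wheel above 0.01 m and horizontal distance between each of red1, red2, blue1, yellow1 and wheel below 0.135 m and z of each of red1, red2, blue1, yellow1 in the frame of wheel below 0.055 m and linear speed of each of red1, red2, blue1, yellow1, plain1, plain2 below 0.03 m/s and x of blue1 in the frame of wheel below -0.01 m and y of yellow1 in the frame of wheel below -0.01 m and x of plain1 in the frame of tote between -0.062 and 0.062 m and y of plain1 in the frame of tote between -0.072 and 0.072 m and z of each of plain1, plain2 in the frame of tote below 0.045 m and x of plain2 in the frame of tote between -0.062 and 0.062 m and y of plain2 in the frame of tote between -0.072 and 0.072 m); the robot touches nothing.
It fails at once if a scale is touched by the fingers while the polisher is still on (value of joint switch below 0.6 rad and (contact force between the fingers and red1 above 0.5 N or contact force between the fingers and red2 above 0.5 N or contact force between the fingers and blue1 above 0.5 N or contact force between the fingers and yellow1 above 0.5 N or contact force between the fingers and plain1 above 0.5 N or contact force between the fingers and plain2 above 0.5 N)).
It fails at once if the hammer is moved more than 40 mm (distance of hammer from where it was at the start of the episode above 0.04 m).
It fails at once if the oil is moved more than 40 mm (distance of oil from where it was at the start of the episode above 0.04 m).
It fails at once if the jar is moved more than 40 mm (distance of jar from where it was at the start of the episode above 0.04 m).
Of red1, red2, blue1, yellow1, plain1, plain2 only 4 to 6 are there at a start; the rules pass over those that are not, and their reading is None.
At some moment in a run one of red1, red2, blue1, yellow1, plain1, plain2 may be knocked a few centimetres aside while the robot is not near it.
Once in a run the grip may slacken for a moment while it holds something.
It also fails if it takes over 210 s, if anything falls off the work surface, if the arm or the gripper's body presses on something with over 40 N, if the wrist force passes 120 N, or if a joint passes its speed limit or range.

## Working session

There is one attempt and no reset: what is moved stays moved. The work goes in short steps, Python scripts to look and compute and a shell command to move; the robot and the scene stay as the last step left them, time stands still between calls to the robot, and variables do not carry over. Pictures are saved under pics/ and viewed, about 12 in all and at most 16, crops included, and the job is handed in when it is done.

```bash
mkdir -p pics; cat > h.py <<'E'
import numpy as np, cv2
from scipy.spatial.transform import Rotation as R
from workcell import telemetry, optics, order, bot
def pose():
    s=telemetry.get_obs(); T=np.eye(4); T[:3,:3]=R.from_euler('xyz',s['tcp_rot'],degrees=True).as_matrix(); T[:3,3]=s['ee_pos']; return T
def cam(n,save=None):
    T=pose(); im,d=optics.camera(n); i=optics.camera_info(n)
    if 'mount' in i: C=T@np.array(i['mount'])
    else:
        C=np.eye(4); C[:3,:3]=att(i['attitude']); C[:3,3]=i['xyz']
    if save: cv2.imwrite('pics/'+save,im[:,:,::-1])
    K=np.array(i['camera_matrix']); 
    v,u=np.mgrid[:400,:640]
    x=(u-K[0,2])/K[0,0]; y=(v-K[1,2])/K[1,1]; a,b=x.copy(),y.copy()
    for _ in range(8):
        f=1+i['k1']*(a*a+b*b); a=x/f;b=y/f
    P=np.stack([a*d,b*d,d],-1)@C[:3,:3].T+C[:3,3]
    P[d==0]=np.nan
    return im,P
def att(a):
    a=np.array(a)
    return a if a.shape==(3,3) else R.from_euler('xyz',a,degrees=True).as_matrix()
E
python3 - <<'E'
from h import *
for n in('top','scene','wrist'): print(n,optics.camera_info(n))
print(telemetry.get_obs())
for n in('top','scene'):
    im,P=cam(n,n+'0.png'); np.savez('/tmp/'+n,im=im,P=P)
    print(n,[P[r,c].round(3).tolist() for r,c in((200,320),(300,200),(300,450),(100,320))])
E
```

```text
top {'camera_matrix': array([[409.87623119,   0.        , 319.58026398],
       [  0.        , 409.87623119, 201.02143887],
       [  0.        ,   0.        ,   1.        ]]), 'k1': -0.018198602201224965, 'xyz': array([ 0.34802469, -0.04129475,  1.15057713]), 'attitude': array([-173.59658487,   -1.19964205,  -91.68685683])}
scene {'camera_matrix': array([[469.19507773,   0.        , 323.26033149],
       [  0.        , 469.19507773, 200.33828988],
       [  0.        ,   0.        ,   1.        ]]), 'k1': -0.04845331161927358, 'xyz': array([0.89726878, 0.73085057, 1.39311408]), 'attitude': array([-145.7216001 ,    0.38609868,  151.87034965])}
wrist {'camera_matrix': array([[330.81896848,   0.        , 324.74465258],
       [  0.        , 330.81896848, 199.5893659 ],
       [  0.        ,   0.        ,   1.        ]]), 'k1': -0.010050391652113395, 'mount': array([[ 1.28785657e-03, -9.51017768e-01, -3.09133540e-01,
         7.98415409e-02],
       [ 9.99999151e-01,  1.28655913e-03,  2.08048871e-04,
         1.66889529e-04],
       [ 1.99860405e-04, -3.09133545e-01,  9.51018618e-01,
  
[... 266 characters left out ...]
316991,  0.04123959,  0.07447811,  0.05885241, -0.02398767,
        0.13856905]), 'joint_efforts': array([-8.79950312e-04, -5.20386815e+01,  4.64806473e+01,  1.61459885e-02,
       -5.42958514e-05,  1.84361556e-05]), 'ee_pos': array([0.14601801, 0.53001588, 0.23057105]), 'tcp_rot': array([-1.79922186e+02,  3.38044443e-04,  1.64597150e+02]), 'wrist_force': array([-0.01930789, -0.61934051, -0.48493156]), 'torque': array([ 0.01576484, -0.00532641, -0.01534771]), 'opening': 0.08542666934909295}
top [[0.48, -0.071, -0.003], [0.212, 0.267, -0.001], [0.191, -0.421, 0.007], [0.745, -0.077, 0.074]]
scene [[0.467, -0.119, -0.003], [0.98, 0.039, -0.001], [0.284, 0.413, -0.005], [0.226, -0.574, -0.005]]
```

View pics/top0.png

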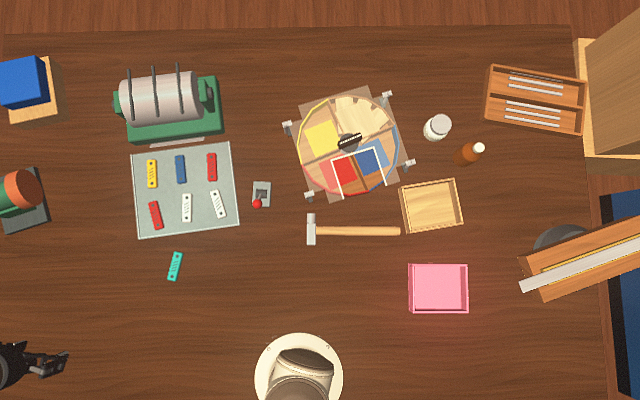

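View pics/scene0.png

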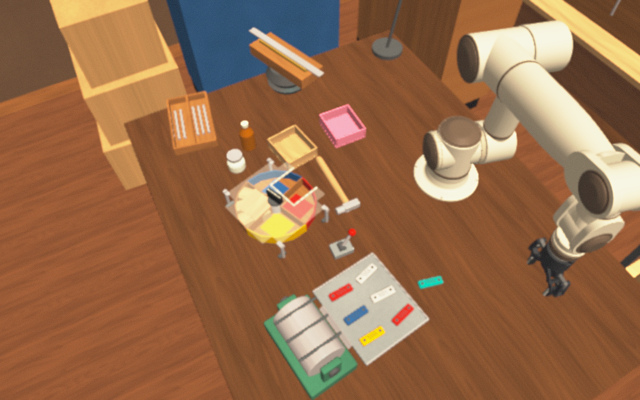

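The top view shows six scales in the tray: yellow (152,173), blue (180,169), red (211,166), red (156,214), plain (187,207) and plain (218,203). The turquoise bar at (175,266) lies outside the tray and is a decoy. The tote is the pale wooden one at (432,206), not the pink one at (438,288). The switch is at (260,195).

```bash
python3 - <<'E'
from h import *
z=np.load('/tmp/top.npz'); im,P=z['im'],z['P']
hsv=cv2.cvtColor(im,cv2.COLOR_RGB2HSV); H,S,V=[hsv[:,:,k].astype(int) for k in range(3)]
c=cv2.resize(im[75:245,235:475],None,fx=3.3,fy=3.3,interpolation=cv2.INTER_CUBIC); cv2.imwrite('pics/crop1.png',c[:,:,::-1])
# scales in the tray by height and window
roi=np.zeros((400,640),bool); roi[145:236,135:236]=1
m=(roi&(P[...,2]>.017)&(P[...,2]<.04)).astype(np.uint8)
n,L,st,ce=cv2.connectedComponentsWithStats(m)
for k in range(1,n):
    if st[k,4]<40: continue
    q=P[L==k]; xy=q[:,:2]; r=cv2.minAreaRect((xy*1000).astype(np.float32)); w=np.linalg.eigh(np.cov((xy-xy.mean(0)).T))[1][:,1]
    print(ce[k].round(),st[k,4],xy.mean(0).round(4),'z',np.median(q[:,2]).round(3),'yaw',np.degrees(np.arctan2(w[1],w[0])).round(1)%180,np.round(r[1]),'rect c',np.round(r[0]),np.median(im[L==k],0))
for n,(u,v) in dict(ball=(257,204),box=(265,185),tote=(432,206),knob=(350,141),jar=(437,127),oil=(479,148),toteC1=(400,184),toteC2=(457,180),toteC3=(463,223),toteC4=(406,233),post1=(288,126),post2=(386,96),post3=(410,162),post4=(309,196),hamhead=(311,229)).items(): print(n,P[v,u].round(4))
E
```

```text
[211. 167.] 270 [0.576  0.2291] z 0.024 yaw 2.0 [81. 26.] rect c [578. 229.] [220.  75.  64.]
[180. 169.] 275 [0.5729 0.317 ] z 0.024 yaw 5.699999999999989 [79. 27.] rect c [574. 318.] [ 81. 118. 155.]
[152. 174.] 282 [0.5627 0.393 ] z 0.024 yaw 2.9000000000000057 [79. 27.] rect c [563. 394.] [244. 207.  71.]
[218. 204.] 274 [0.4729 0.2119] z 0.024 yaw 17.099999999999994 [79. 26.] rect c [473. 212.] [242.  242.  226.5]
[187. 207.] 275 [0.466  0.2975] z 0.024 yaw 0.19999999999998863 [26. 75.] rect c [466. 298.] [239. 241. 225.]
[156. 215.] 281 [0.4473 0.3801] z 0.024 yaw 15.900000000000006 [77. 28.] rect c [448. 381.] [220.  72.  62.]
ball [0.4613 0.0936 0.1054]
box [0.5222 0.0811 0.026 ]
tote [ 0.4531 -0.3869  0.0044]
knob [ 0.6178 -0.1498  0.1151]
jar [ 0.6626 -0.3934  0.0722]
oil [ 0.5888 -0.4816  0.1266]
toteC1 [ 0.5188 -0.2997  0.0014]
toteC2 [ 0.5261 -0.4645  0.0016]
toteC3 [ 0.4002 -0.4545  0.0519]
toteC4 [ 0.3793 -0.3099 -0.0004]
post1 [0.6746 0.0119 0.0719]
post2 [ 0.7514 -0.2571  0.0764]
post3 [ 0.5669 -0.3133  0.0748]
post4 [ 0.4826 -0.0398  0.0715]
hamhead [ 0.397  -0.0428  0.0261]
```

View pics/crop1.png

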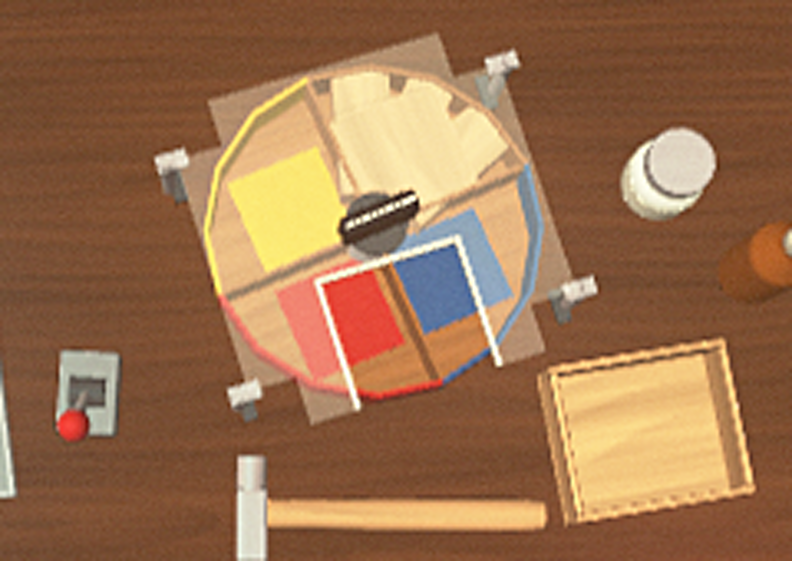

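Crop 1: the knob bar lies at about (378,215) and the window frame runs (318,282)-(460,238), opening towards the robot with the red/blue divider under it. The posts average to an axis at (0.618,-0.150) and a stand yaw of about 16°. The wheel yaw is about 111°. The ball is at (0.461,0.094), so the switch comes first, pushed with closed fingers.

```bash
cat > g.py <<'E'
import sys
from h import *
x,y,z,yaw=map(float,sys.argv[1:5]); T=pose(); 
G=np.eye(4); G[:3,:3]=R.from_euler('xyz',[180,0,yaw],degrees=True).as_matrix(); G[:3,3]=x,y,z
D=np.linalg.inv(T)@G; rv=R.from_matrix(D[:3,:3]).as_rotvec()
print('shift',D[:3,3].round(4),'rv',rv.round(3),'rows',max(np.linalg.norm(D[:3,3])/.0417,np.degrees(np.linalg.norm(rv))/7.16).round(1))
E
python3 g.py .415 .096 .2 180
python3 - <<'E'
from h import *
z=np.load('/tmp/top.npz'); im,P=z['im'],z['P']
# tote rim
roi=np.zeros((400,640),bool); roi[170:242,390:472]=1
q=P[roi&(P[...,2]>.043)&(P[...,2]<.058)][:,:2]; q=q[np.linalg.norm(q-[.455,-.385],axis=1)<.105]
print('tote',cv2.minAreaRect((q*1000).astype(np.float32)),len(q))
roi=np.zeros((400,640),bool); roi[175:215,245:278]=1
q=P[roi&(P[...,2]>.016)&(P[...,2]<.03)][:,:2]; print('box',cv2.minAreaRect((q*1000).astype(np.float32)),len(q))
q=P[roi&(P[...,2]>.085)]; print('ball',q.mean(0),q.max(0))
# white window frame on cover (z .074): project rays: take white pixels near
wm=(im.min(2)>205); wm[:140]=0; wm[200:]=0; wm[:,:325]=0; wm[:,395:]=0
q=P[wm]; print('frame',len(q),np.median(q[:,2]),cv2.minAreaRect((q[:,:2]*1000).astype(np.float32)), q[np.argmax(q[:,0])].round(3))
E
```

```text
shift [-0.3746 -0.347   0.0311] rv [-0.001 -0.    -0.269] rows 12.3
tote ((452.7079162597656, -373.5449523925781), (127.70223999023438, 152.13514709472656), 7.811403751373291) 489
box ((497.8326721191406, 92.78070068359375), (50.76629638671875, 70.15371704101562), 84.97856140136719) 300
ball [0.46208202 0.09480232 0.10290572] [0.47542498 0.10787229 0.11104128]
frame 181 0.07605256945899486 ((557.1088256835938, -169.18798828125), (138.6878204345703, 125.25569152832031), 15.210882186889648) [ 0.621 -0.14   0.114]
```

```bash
python3 -m inch '[[-0.375,-0.347,0.031,0,0,-0.269,1],[-0.375,-0.347,0.031,0,0,-0.269,1],[-0.375,-0.347,0.031,0,0,-0.269,1],[-0.375,-0.347,0.031,0,0,-0.269,1],[-0.375,-0.347,0.031,0,0,-0.269,1],[-0.375,-0.347,0.031,0,0,-0.269,1],[-0.375,-0.347,0.031,0,0,-0.269,1],[-0.375,-0.347,0.031,0,0,-0.269,1],[-0.375,-0.347,0.031,0,0,-0.269,1],[-0.375,-0.347,0.031,0,0,-0.269,1],[-0.375,-0.347,0.031,0,0,-0.269,1],[-0.375,-0.347,0.031,0,0,-0.269,1]]'; python3 -m inch '[[0,0,0,0,0,0,1],[0,0,0,0,0,0,1],[0,0,0,0,0,0,1],[0,0,0,0,0,0,1]]'; python3 g.py .415 .096 .075 180
```

```text
time: 1.1
ee_pos: [0.4089, 0.1053, 0.201]
tcp_rot: [180.0, 0.0, -180.0]
wrist_force: [0.3, 1.1, 0.4]
opening: 0.0001
time: 1.43
ee_pos: [0.408, 0.1082, 0.2011]
tcp_rot: [180.0, -0.0, -179.9]
wrist_force: [-0.5, 0.7, -0.1]
opening: -0.0003
shift [-0.007  -0.0122  0.1261] rv [ 0.    -0.     0.001] rows 3.0
```

```bash
python3 -m inch '[[-0.007,-0.012,0.126,0,0,0,1],[-0.007,-0.012,0.126,0,0,0,1],[-0.007,-0.012,0.126,0,0,0,1],[-0.007,-0.012,0.126,0,0,0,1],[-0.007,-0.012,0.126,0,0,0,1]]'; python3 -m inch '[[-0.02,-0.002,0,0,0,0,1],[-0.04,-0.004,0,0,0,0,1],[-0.06,-0.006,0,0,0,0,1],[-0.08,-0.007,0,0,0,0,1],[-0.09,-0.008,0,0,0,0,1],[-0.1,-0.009,0,0,0,0,1],[-0.103,-0.009,0,0,0,0,1],[-0.103,-0.009,0,0,0,0,1]]'
```

```text
time: 1.85
ee_pos: [0.4137, 0.0961, 0.0742]
tcp_rot: [-180.0, -0.2, -179.9]
wrist_force: [0.1, 0.2, 1.7]
opening: 0.0003
time: 2.52
ee_pos: [0.5144, 0.0874, 0.0762]
tcp_rot: [179.9, -0.5, -179.9]
wrist_force: [-24.6, 2.5, 11.3]
opening: 0.0002
```

Force is rising against the stop. I'll back off, rise and check with the top camera, and open the gripper for the blue turn.

```bash
python3 -m inch '[[-0.004,0,0,0,0,0,1],[-0.004,0,0,0,0,0,1],[0.04,0,0,0,0,0,1],[0.04,0,0,0,0,0,1],[0.04,0,-0.12,0,0,0,0.4],[0.04,0,-0.12,0,0,0,0.4],[0.04,0,-0.12,0,0,0,0.4],[0.04,0,-0.12,0,0,0,0.4]]'
python3 - <<'E'
from h import *
im,P=cam('scene','scene1.png')
roi=np.zeros((400,640),bool); roi[215:265,320:380]=1
r=(im[...,0]>170)&(im[...,1]<70)&roi
q=P[r&(P[...,2]>.07)]; print(len(q),q.mean(0))
print(telemetry.get_obs()['opening'])
E
python3 g.py .618 -.150 .2 206
```

```text
time: 3.18
ee_pos: [0.4804, 0.0873, 0.2046]
tcp_rot: [179.9, 0.7, -179.9]
wrist_force: [0.9, -0.5, -0.0]
opening: 0.0483
42 [0.53941674 0.09353516 0.09939756]
0.05139585456186288
shift [-0.1378 -0.2373  0.0021] rv [-0.     0.009 -0.453] rows 6.6
```

The lever is fully OFF: the ball is at x=0.539, 41 mm past the box centre. Next is the knob.

```bash
cat > knob.py <<'E'
from h import *
def meas(P,im):
    m=(P[...,2]>.1)&(P[...,2]<.125)&(np.hypot(P[...,0]-.618,P[...,1]+.15)<.045)
    q=P[m]; r=cv2.minAreaRect((q[:,:2]*1000).astype(np.float32)); c=q.mean(0)
    w=np.linalg.eigh(np.cov((q[:,:2]-c[:2]).T))[1][:,1]
    return len(q),c.round(4),r,'bar yaw mod180',(np.degrees(np.arctan2(w[1],w[0]))%180).round(1)
if __name__=='__main__':
    print(meas(*cam('top')[::-1]))
E
python3 - <<'E'
from knob import *
z=np.load('/tmp/top.npz'); print(meas(z['P'],z['im']))
E
python3 g.py .618 -.150 .2 111
```

```text
(179, array([ 0.6211, -0.1487,  0.1125]), ((621.9992065429688, -149.0438690185547), (18.783382415771484, 62.97698974609375), 20.393375396728516), 'bar yaw mod180', np.float64(111.6))
shift [-0.1378 -0.2373  0.0021] rv [0.007 0.007 1.205] rows 9.6
```

```bash
python3 -m inch '[[-0.14,-0.236,0.002,0,0,1.205,0.4],[-0.14,-0.236,0.002,0,0,1.205,0.4],[-0.14,-0.236,0.002,0,0,1.205,0.4],[-0.14,-0.236,0.002,0,0,1.205,0.4],[-0.14,-0.236,0.002,0,0,1.205,0.4],[-0.14,-0.236,0.002,0,0,1.205,0.4],[-0.14,-0.236,0.002,0,0,1.205,0.4],[-0.14,-0.236,0.002,0,0,1.205,0.4],[-0.14,-0.236,0.002,0,0,1.205,0.4],[-0.14,-0.236,0.002,0,0,1.205,0.4],[-0.14,-0.236,0.002,0,0,1.205,0.4],[-0.14,-0.236,0.002,0,0,1.205,0.4]]'; python3 g.py .620 -.149 .085 111.3
```

```text
time: 4.23
ee_pos: [0.6184, -0.1492, 0.1935]
tcp_rot: [180.0, 0.0, 111.2]
wrist_force: [-0.2, -0.0, 0.7]
opening: 0.0512
shift [-0.0004  0.0015  0.1085] rv [ 0.     0.    -0.003] rows 2.6
```

```bash
python3 -m inch '[[0,0.001,0.106,0,0,0,0.4],[0,0.001,0.106,0,0,0,0.4],[0,0.001,0.106,0,0,0,0.4],[0,0.001,0.106,0,0,0,0.4],[0,0.001,0.106,0,0,0,1],[0,0.001,0.106,0,0,0,1],[0,0.001,0.106,0,0,0,1],[0,0.001,0.106,0,0,0,1],[0,0.001,0.106,0,0,0,1]]' 40; python3 -m inch '[[0,0,0,0,0,0.87,1],[0,0,0,0,0,0.87,1],[0,0,0,0,0,0.87,1],[0,0,0,0,0,0.87,1],[0,0,0,0,0,0.87,1],[0,0,0,0,0,0.87,1],[0,0,0,0,0,0.87,1],[0,0,0,0,0,0.87,1],[0,0,0,0,0,0.87,1]]'; python3 -m inch '[[0,0,0,0,0,0,0.4],[0,0,0,0,0,0,0.4],[0,0,0,0,0,0,0.4],[0,0,-0.11,0,0,0,0.4],[0,0,-0.11,0,0,0,0.4],[0,0,-0.11,0,0,0,0.4],[0,0,-0.11,0,0,0,0.4]]'; python3 g.py .574 .317 .16 183
```

```text
time: 4.98
ee_pos: [0.6231, -0.1483, 0.0904]
tcp_rot: [179.5, 0.1, 111.1]
wrist_force: [13.5, 6.8, -3.0]
opening: 0.017
time: 5.73
ee_pos: [0.6254, -0.1485, 0.0903]
tcp_rot: [179.4, -0.4, 61.2]
wrist_force: [26.3, 4.3, -9.7]
opening: 0.0174
time: 6.32
ee_pos: [0.6211, -0.1498, 0.2055]
tcp_rot: [179.4, -0.1, 61.1]
wrist_force: [0.9, -0.1, 0.9]
opening: 0.0511
shift [ 0.3859 -0.2671  0.0438] rv [ 0.009  0.009 -2.127] rows 17.0
```

```bash
python3 - <<'E'
from knob import *
im,P=cam('wrist','w1.png'); print(meas(P,im)); np.savez('/tmp/w1',im=im,P=P)
im,P=cam('top','top1.png'); print(meas(P,im))
E
```

```text
(1941, array([ 0.6249, -0.148 ,  0.1124]), ((623.9597778320312, -150.18338012695312), (63.577152252197266, 17.792444229125977), 60.8752326965332), 'bar yaw mod180', np.float64(61.1))
(0, array([nan, nan, nan]), ((0.0, 0.0), (0.0, 0.0), 0.0), 'bar yaw mod180', np.float64(nan))knob.py:4: RuntimeWarning: Mean of empty slice.
  q=P[m]; r=cv2.minAreaRect((q[:,:2]*1000).astype(np.float32)); c=q.mean(0)
  ret = um.true_divide(
  avg = a.mean(axis, **keepdims_kw)
knob.py:5: RuntimeWarning: Degrees of freedom <= 0 for slice
  w=np.linalg.eigh(np.cov((q[:,:2]-c[:2]).T))[1][:,1]
  c *= np.true_divide(1, fact)
  c *= np.true_divide(1, fact)
```

View pics/w1.png

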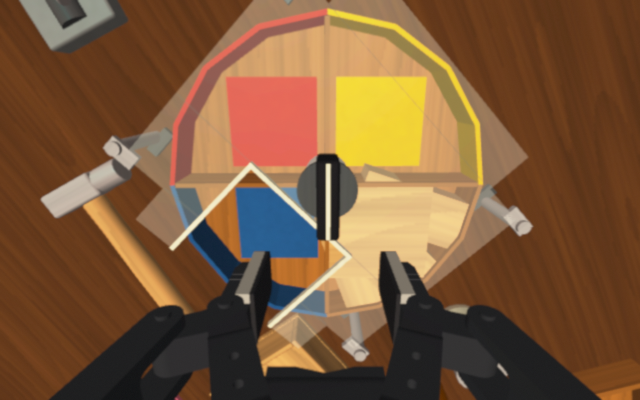

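Wrist view: the blue bin is under the window, whose frame corners are at (250,165) and (350,258), with the lines ending at (172,248) and (270,325). The knob axis is now about (0.6245,-0.149).

```bash
python3 - <<'E'
from h import *
z=np.load('/tmp/w1.npz'); P=z['P']; im=z['im']
c=[]
for u,v in((250,166),(350,257),(173,247),(271,323)):
    w=P[v-3:v+4,u-3:u+4].reshape(-1,3); b=im[v-3:v+4,u-3:u+4].reshape(-1,3).min(1); p=w[b>190].mean(0); print(p.round(4)); c.append(p)
e=c[1]-c[0]; print('inner edge len',np.linalg.norm(e[:2]),'stand yaw',np.degrees(np.arctan2(e[1],e[0]))+90, 'mid',(c[0]+c[1])/2)
for a,b in((2,0),(3,1)): d=c[b]-c[a]; print(np.degrees(np.arctan2(d[1],d[0])))
E
python3 g.py .576 .315 .16 185
```

```text
[ 0.5769 -0.1023  0.0761]
[ 0.6097 -0.2166  0.076 ]
[ 0.477  -0.1299  0.0762]
[ 0.5104 -0.2451  0.076 ]
inner edge len 0.11885355942224748 stand yaw 16.02279257169228 mid [ 0.59329258 -0.15946272  0.07601619]
15.436350967691565
16.019480367534094
shift [ 0.3855 -0.263   0.0389] rv [ 0.003  0.003 -2.162] rows 17.3
```

```bash
python3 g.py .51 .30 .25 183; python3 -m inch '[[0.342,-0.314,-0.045,0,0,-2.13,0.4],[0.342,-0.314,-0.045,0,0,-2.13,0.4],[0.342,-0.314,-0.045,0,0,-2.13,0.4],[0.342,-0.314,-0.045,0,0,-2.13,0.4],[0.342,-0.314,-0.045,0,0,-2.13,0.4],[0.342,-0.314,-0.045,0,0,-2.13,0.4],[0.342,-0.314,-0.045,0,0,-2.13,0.4],[0.342,-0.314,-0.045,0,0,-2.13,0.4],[0.342,-0.314,-0.045,0,0,-2.13,0.4],[0.342,-0.314,-0.045,0,0,-2.13,0.4],[0.342,-0.314,-0.045,0,0,-2.13,0.4],[0.342,-0.314,-0.045,0,0,-2.13,0.4]]'; python3 g.py .51 .30 .25 183
```

```text
shift [ 0.3406 -0.3133 -0.0513] rv [ 0.003  0.003 -2.127] rows 17.0
time: 7.42
ee_pos: [0.5075, 0.3067, 0.2412]
tcp_rot: [-180.0, -0.1, 147.7]
wrist_force: [0.7, -0.4, -0.2]
opening: 0.0513
shift [-0.0057 -0.0043 -0.0088] rv [ 0.    -0.002 -0.617] rows 4.9
```

```bash
python3 -m inch '[[-0.006,-0.004,-0.009,0,0,-0.617,0.4],[-0.006,-0.004,-0.009,0,0,-0.617,0.4],[-0.006,-0.004,-0.009,0,0,-0.617,0.4],[-0.006,-0.004,-0.009,0,0,-0.617,0.4],[-0.006,-0.004,-0.009,0,0,-0.617,0.4],[-0.006,-0.004,-0.009,0,0,-0.617,0.4]]'; cat > tray.py <<'E'
import sys
from h import *
def scales(im,P,box=(.38,.66,.15,.46)):
    hsv=cv2.cvtColor(im,cv2.COLOR_RGB2HSV)
    m=((P[...,2]>.018)&(P[...,2]<.034)&(P[...,0]>box[0])&(P[...,0]<box[1])&(P[...,1]>box[2])&(P[...,1]<box[3])).astype(np.uint8)
    m=cv2.morphologyEx(m,cv2.MORPH_OPEN,np.ones((3,3)))
    n,L,st,ce=cv2.connectedComponentsWithStats(m)
    for k in range(1,n):
        q=P[L==k]; r=cv2.minAreaRect((q[:,:2]*1000).astype(np.float32))
        if st[k,4]<60: continue
        B=cv2.boxPoints(r); e=max((B[1]-B[0],B[2]-B[1]),key=np.linalg.norm)
        print(ce[k].round(),'c',np.round(r[0],1),'size',np.round(sorted(r[1])),'yaw',round(np.degrees(np.arctan2(e[1],e[0]))%180,1),'z',np.median(q[:,2]).round(4),'rgb',np.median(im[L==k],0))
if __name__=='__main__':
    scales(*cam(sys.argv[1],sys.argv[2]))
E
python3 tray.py wrist w2.png; python3 g.py .576 .315 .02 185
```

```text
time: 7.92
ee_pos: [0.5122, 0.295, 0.25]
tcp_rot: [-179.9, -0.1, -177.3]
wrist_force: [-0.2, -1.3, 0.4]
opening: 0.0513
[407. 109.] c [447.3 382.3] size [26. 80.] yaw 15.3 z 0.0234 rgb [231.  32.  12.]
[328. 122.] c [465.4 296.9] size [26. 80.] yaw 179.5 z 0.0234 rgb [243. 240. 224.]
[250. 127.] c [474.3 211.3] size [26. 80.] yaw 17.0 z 0.0234 rgb [244. 237. 221.]
[406. 211.] c [563.5 395. ] size [26. 79.] yaw 3.2 z 0.0234 rgb [250. 211.   0.]
[267. 216.] c [577.9 228.6] size [26. 79.] yaw 2.5 z 0.0233 rgb [232.  29.  10.]
[340. 216.] c [573.3 316.2] size [26. 79.] yaw 5.8 z 0.0234 rgb [ 50. 107. 157.]
[432. 279.] c [648.8 437.3] size [ 3. 27.] yaw 94.4 z 0.0262 rgb [34. 61. 45.]
[367. 282.] c [658.3 354.5] size [ 2. 30.] yaw 96.8 z 0.0255 rgb [34. 61. 44.]
shift [-0.0649  0.0175  0.23  ] rv [-0.001 -0.001 -0.047] rows 5.7
```

View pics/w2.png

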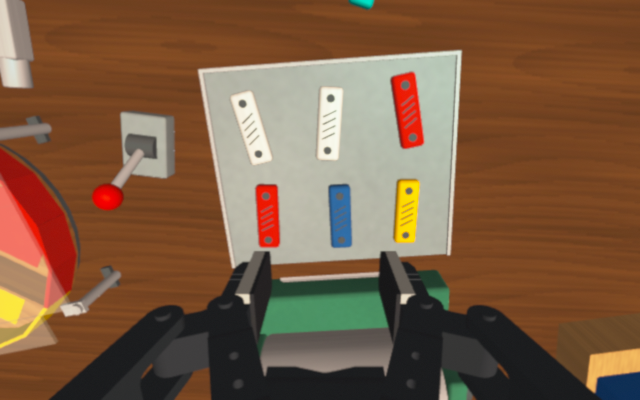

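Wrist view: all six scales are clear in the tray, with blue at (340,216), and the lever leans away to OFF. Now I'll pick blue.

```bash
python3 g.py .5733 .3162 .06 185.8; python3 -m inch '[[-0.062,0.018,0.19,0,0,-0.054,0.4],[-0.062,0.018,0.19,0,0,-0.054,0.4],[-0.062,0.018,0.19,0,0,-0.054,0.4],[-0.062,0.018,0.19,0,0,-0.054,0.4],[-0.062,0.018,0.19,0,0,-0.054,0.4],[-0.062,0.018,0.19,0,0,-0.054,0.4],[-0.062,0.018,0.19,0,0,-0.054,0.4]]'; python3 g.py .5733 .3162 .013 185.8
```

```text
shift [-0.0622  0.0188  0.1901] rv [-0.001 -0.001 -0.061] rows 4.8
time: 8.55
ee_pos: [0.5724, 0.315, 0.0591]
tcp_rot: [-179.9, -0.3, -174.7]
wrist_force: [0.8, 0.2, 1.0]
opening: 0.0515
shift [-0.0012  0.0012  0.0461] rv [-0.002 -0.004 -0.008] rows 1.1
```

```bash
python3 -m inch '[[-0.001,0.001,0.046,0,0,-0.008,0.4],[-0.001,0.001,0.046,0,0,-0.008,0.4],[-0.001,0.001,0.046,0,0,-0.008,0.4],[-0.001,0.001,0.046,0,0,-0.008,1],[-0.001,0.001,0.046,0,0,-0.008,1],[-0.001,0.001,0.046,0,0,-0.008,1],[-0.001,0.001,0.046,0,0,-0.008,1],[-0.001,0.001,0.046,0,0,-0.008,1]]' 60; python3 -m inch '[[0,0,-0.15,0,0,0,1],[0,0,-0.15,0,0,0,1],[0,0,-0.15,0,0,0,1],[0,0,-0.15,0,0,0,1]]'; python3 g.py .5385 -.174 .17 105.9
```

```text
time: 9.22
ee_pos: [0.5758, 0.3177, 0.0187]
tcp_rot: [179.9, 0.2, -174.1]
wrist_force: [-1.2, 0.1, 6.8]
opening: 0.0234
time: 9.55
ee_pos: [0.5754, 0.3174, 0.1725]
tcp_rot: [179.8, 0.4, -174.1]
wrist_force: [-0.1, 0.7, -0.6]
opening: 0.0237
shift [ 0.0876 -0.4849  0.0006] rv [0.007 0.004 1.397] rows 11.8
```

```bash
python3 -m inch '[[0.088,-0.485,0,0,0,1.397,1],[0.088,-0.485,0,0,0,1.397,1],[0.088,-0.485,0,0,0,1.397,1],[0.088,-0.485,0,0,0,1.397,1],[0.088,-0.485,0,0,0,1.397,1],[0.088,-0.485,0,0,0,1.397,1],[0.088,-0.485,0,0,0,1.397,1],[0.088,-0.485,0,0,0,1.397,1],[0.088,-0.485,0,0,0,1.397,1],[0.088,-0.485,0,0,0,1.397,1],[0.088,-0.485,0,0,0,1.397,1],[0.088,-0.485,0,0,0,1.397,1]]'; python3 -m inch '[[0,0,0,0,0,0,1],[0,0,0,0,0,0,1]]';python3 g.py .5385 -.174 .05 105.9
```

```text
time: 10.55
ee_pos: [0.5371, -0.1773, 0.1674]
tcp_rot: [179.9, 0.1, 105.4]
wrist_force: [-0.1, 0.8, -0.3]
opening: 0.0238
time: 10.72
ee_pos: [0.5374, -0.1764, 0.1668]
tcp_rot: [179.9, 0.1, 105.7]
wrist_force: [0.0, -0.3, -1.1]
opening: 0.0238
shift [0.0021 0.0015 0.1168] rv [ 0.002  0.001 -0.003] rows 2.8
```

```bash
python3 -m inch '[[0.002,0.002,0.117,0,0,0,1],[0.002,0.002,0.117,0,0,0,1],[0.002,0.002,0.117,0,0,0,1],[0.002,0.002,0.117,0,0,0,1],[0.002,0.002,0.117,0,0,0,1],[0.002,0.002,0.117,0,0,0,0.5],[0.002,0.002,0.117,0,0,0,0.5],[0.002,0.002,0.117,0,0,0,0.5],[0.002,0.002,0.117,0,0,0,0.5]]'; python3 -m inch '[[0,0,-0.15,0,0,0,0.5],[0,0,-0.15,0,0,0,0.5],[0,0,-0.15,0,0,0,0.5],[0,0,-0.15,0,0,0,0.5],[0,0,-0.15,0,0,0,0.4]]'; python3 - <<'E'
from h import *
im,P=cam('wrist','w3.png')
E
python3 g.py .6245 -.149 .2 61.1;
```

```text
time: 11.47
ee_pos: [0.54, -0.1723, 0.0502]
tcp_rot: [179.9, 0.1, 105.9]
wrist_force: [-0.4, 0.4, 0.3]
opening: 0.0426
time: 11.88
ee_pos: [0.5408, -0.1728, 0.2058]
tcp_rot: [179.5, 0.3, 105.9]
wrist_force: [0.7, -0.3, -0.2]
opening: 0.0512
shift [-0.0004  0.0874  0.003 ] rv [0.007 0.001 0.782] rows 6.3
```

View pics/w3.png

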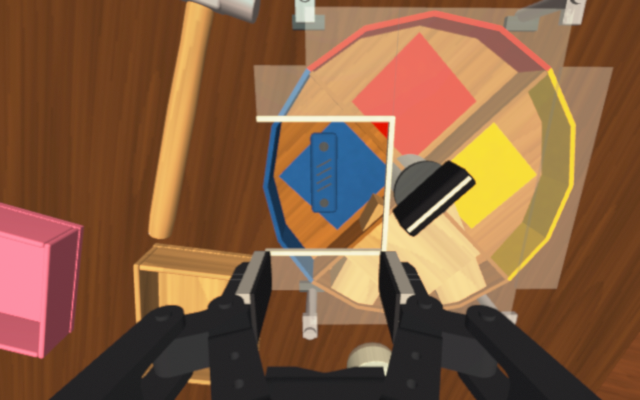

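Blue lies flat in its bin at (325,172). Next I turn the wheel +90° to bring red under the window.

```bash
python3 -m inch '[[0,0.087,0,0,0,0.782,0.4],[0,0.087,0,0,0,0.782,0.4],[0,0.087,0,0,0,0.782,0.4],[0,0.087,0,0,0,0.782,0.4],[0,0.087,0,0,0,0.782,0.4],[0,0.087,0,0,0,0.782,0.4],[0,0.087,0,0,0,0.782,0.4],[0,0.087,0,0,0,0.782,0.4]]'; python3 g.py .6245 -.149 .088 61.1
```

```text
time: 12.6
ee_pos: [0.6223, -0.1481, 0.1972]
tcp_rot: [-179.9, 0.0, 61.0]
wrist_force: [0.2, 0.4, 0.9]
opening: 0.051
shift [0.0003 0.0025 0.1092] rv [-0.001  0.    -0.001] rows 2.6
```

```bash
python3 -m inch '[[0,0.002,0.109,0,0,0,0.4],[0,0.002,0.109,0,0,0,0.4],[0,0.002,0.109,0,0,0,0.4],[0,0.002,0.109,0,0,0,0.4],[0,0.002,0.109,0,0,0,1],[0,0.002,0.109,0,0,0,1],[0,0.002,0.109,0,0,0,1],[0,0.002,0.109,0,0,0,1],[0,0.002,0.109,0,0,0,1]]' 40; python3 -m inch '[[0,0,0,0,0,-1.571,1],[0,0,0,0,0,-1.571,1],[0,0,0,0,0,-1.571,1],[0,0,0,0,0,-1.571,1],[0,0,0,0,0,-1.571,1],[0,0,0,0,0,-1.571,1],[0,0,0,0,0,-1.571,1],[0,0,0,0,0,-1.571,1],[0,0,0,0,0,-1.571,1],[0,0,0,0,0,-1.571,1],[0,0,0,0,0,-1.571,1],[0,0,0,0,0,-1.571,1]]';  python3 g.py .6245 -.149 .088 150.9
```

```text
time: 13.35
ee_pos: [0.6251, -0.1492, 0.0921]
tcp_rot: [179.8, -0.1, 61.1]
wrist_force: [-3.8, 2.1, 7.3]
opening: 0.0169
time: 14.35
ee_pos: [0.6227, -0.1498, 0.0921]
tcp_rot: [-179.9, -0.0, 147.4]
wrist_force: [-17.1, -2.2, 12.2]
opening: 0.017
shift [-0.0011  0.0016  0.0041] rv [-0.002 -0.001 -0.061] rows 0.5
```

```bash
python3 -m inch '[[0,0,0,0,0,-0.061,1],[0,0,0,0,0,-0.061,1],[0,0,0,0,0,-0.061,1],[0,0,0,0,0,-0.061,0.4],[0,0,0,0,0,-0.061,0.4],[0,0,0,0,0,-0.061,0.4],[0,0,-0.13,0,0,-0.061,0.4],[0,0,-0.13,0,0,-0.061,0.4],[0,0,-0.13,0,0,-0.061,0.4],[0,0,-0.13,0,0,-0.061,0.4],[0,0,-0.13,0,0,-0.061,0.4]]'; python3 - <<'E'
from knob import *
im,P=cam('wrist'); print(meas(P,im))
E
python3 tray.py scene s2.png; python3 g.py .5779 .2286 .17 182.5
```

```text
time: 15.27
ee_pos: [0.6259, -0.1494, 0.2238]
tcp_rot: [179.9, 0.4, 150.6]
wrist_force: [0.1, 0.0, 0.1]
opening: 0.0515
(1691, array([ 0.6214, -0.1494,  0.1123]), ((623.0733642578125, -150.68292236328125), (17.55083465576172, 63.913230895996094), 60.95143127441406), 'bar yaw mod180', np.float64(150.5))
[366. 273.] c [475.4 213.1] size [25. 74.] yaw 22.5 z 0.0218 rgb [240.5 233.  215. ]
[343. 290.] c [571.5 232.1] size [23. 55.] yaw 4.5 z 0.0223 rgb [232.5  64.5  54. ]
[379. 295.] c [476.8 302.3] size [26. 60.] yaw 177.3 z 0.0222 rgb [242. 235. 217.]
[402. 314.] c [451.  384.8] size [25. 77.] yaw 15.5 z 0.023 rgb [231.  68.  56.]
[371. 335.] c [565.7 398.6] size [27. 79.] yaw 5.1 z 0.0231 rgb [246. 214.   9.]
shift [0.2264 0.306  0.049 ] rv [ 0.     0.001 -0.557] rows 9.2
```

```bash
python3 -m inch '[[0.226,0.306,0.05,0,0,-0.557,0.4],[0.226,0.306,0.05,0,0,-0.557,0.4],[0.226,0.306,0.05,0,0,-0.557,0.4],[0.226,0.306,0.05,0,0,-0.557,0.4],[0.226,0.306,0.05,0,0,-0.557,0.4],[0.226,0.306,0.05,0,0,-0.557,0.4],[0.226,0.306,0.05,0,0,-0.557,0.4],[0.226,0.306,0.05,0,0,-0.557,0.4],[0.226,0.306,0.05,0,0,-0.557,0.4],[0.226,0.306,0.05,0,0,-0.557,0.4],[0.226,0.306,0.05,0,0,-0.557,0.4],[0.226,0.306,0.05,0,0,-0.557,0.4]]';python3 tray.py wrist w4.png; python3 g.py .5779 .2286 .017 182.5
```

```text
time: 16.37
ee_pos: [0.5772, 0.2286, 0.1675]
tcp_rot: [-179.9, -0.1, -177.4]
wrist_force: [-0.3, -0.2, -0.1]
opening: 0.0513
[415.  53.] c [465.6 297. ] size [26. 80.] yaw 179.5 z 0.0236 rgb [239. 242. 227.]
[524.  43.] c [452.7 383.3] size [27. 70.] yaw 14.7 z 0.0236 rgb [224.  27.   9.]
[308.  59.] c [474.5 211.2] size [26. 80.] yaw 17.1 z 0.0236 rgb [240. 238. 223.]
[509. 176.] c [563.  394.7] size [27. 79.] yaw 3.0 z 0.0234 rgb [247. 208.   0.]
[325. 183.] c [577.7 228.7] size [26. 79.] yaw 2.8 z 0.0235 rgb [229.  27.   6.]
[493. 270.] c [653.6 396.3] size [  3. 109.] yaw 96.1 z 0.0261 rgb [32. 58. 42.]
shift [-0.0005  0.001   0.1511] rv [-0.001 -0.001 -0.   ] rows 3.6
```

```bash
python3 -m inch '[[-0.001,0,0.15,0,0,0,0.4],[-0.001,0,0.15,0,0,0,0.4],[-0.001,0,0.15,0,0,0,0.4],[-0.001,0,0.15,0,0,0,0.4],[-0.001,0,0.15,0,0,0,0.4],[-0.001,0,0.15,0,0,0,0.4],[-0.001,0,0.15,0,0,0,1],[-0.001,0,0.15,0,0,0,1],[-0.001,0,0.15,0,0,0,1],[-0.001,0,0.15,0,0,0,1],[-0.001,0,0.15,0,0,0,1]]' 60; python3 -m inch '[[0,0,-0.15,0,0,0,1],[0,0,-0.15,0,0,0,1],[0,0,-0.15,0,0,0,1],[0,0,-0.15,0,0,0,1]]'; python3 g.py .528 -.177 .17 105.9
```

```text
time: 17.33
ee_pos: [0.5806, 0.2286, 0.0225]
tcp_rot: [180.0, 0.3, -177.5]
wrist_force: [-0.5, -2.3, 6.9]
opening: 0.0223
time: 17.67
ee_pos: [0.58, 0.2288, 0.1762]
tcp_rot: [179.9, 0.4, -177.5]
wrist_force: [0.7, 1.0, -0.2]
opening: 0.0217
shift [ 0.0695 -0.4032  0.0047] rv [0.007 0.004 1.337] rows 10.7
```

The grip sits high on the rounded edge, with an opening of 22 mm against 26. I'll set it down and regrip lower.

```bash
python3 -m inch '[[0,0,0.152,0,0,0,1],[0,0,0.152,0,0,0,1],[0,0,0.152,0,0,0,1],[0,0,0.152,0,0,0,1],[0,0,0.152,0,0,0,1],[0,0,0.152,0,0,0,0.4],[0,0,0.152,0,0,0,0.4],[0,0,0.152,0,0,0,0.4],[0,0,0.164,0,0,0,0.4],[0,0,0.164,0,0,0,0.4]]'; python3 -m inch '[[0,0,0,0,0,0,0.6],[0,0,0,0,0,0,0.8],[0,0,0,0,0,0,1],[0,0,0,0,0,0,1],[0,0,0,0,0,0,1],[0,0,0,0,0,0,1]]' 60
```

```text
time: 18.5
ee_pos: [0.5807, 0.2291, 0.0069]
tcp_rot: [179.9, 0.3, -177.5]
wrist_force: [0.5, 0.5, 1.7]
opening: 0.0509
time: 19.0
ee_pos: [0.5821, 0.2294, 0.0101]
tcp_rot: [179.9, 0.5, -177.5]
wrist_force: [-1.0, -1.0, 25.0]
opening: 0.0244
```

```bash
python3 -m inch '[[0,0,-0.165,0,0,0,1],[0,0,-0.165,0,0,0,1],[0,0,-0.165,0,0,0,1],[0,0,-0.165,0,0,0,1],[0,0,-0.165,0,0,0,1]]'; python3 g.py .525 -.178 .17 105.9
```

```text
time: 19.42
ee_pos: [0.5813, 0.2294, 0.1796]
tcp_rot: [179.8, 0.7, -177.5]
wrist_force: [2.3, 1.3, -0.0]
opening: 0.0244
shift [ 0.074  -0.4046  0.0071] rv [0.011 0.007 1.336] rows 10.7
```

```bash
python3 -m inch '[[0.071,-0.403,0.007,0,0,1.336,1],[0.071,-0.403,0.007,0,0,1.336,1],[0.071,-0.403,0.007,0,0,1.336,1],[0.071,-0.403,0.007,0,0,1.336,1],[0.071,-0.403,0.007,0,0,1.336,1],[0.071,-0.403,0.007,0,0,1.336,1],[0.071,-0.403,0.007,0,0,1.336,1],[0.071,-0.403,0.007,0,0,1.336,1],[0.071,-0.403,0.007,0,0,1.336,1],[0.071,-0.403,0.007,0,0,1.336,1],[0.071,-0.403,0.007,0,0,1.336,1],[0.071,-0.403,0.007,0,0,1.336,1]]'; python3 -m inch '[[0,0,0,0,0,0,1],[0,0,0,0,0,0,1]]';python3 g.py .529 -.1765 .045 105.9
```

```text
time: 20.42
ee_pos: [0.5249, -0.1792, 0.1628]
tcp_rot: [180.0, 0.0, 105.5]
wrist_force: [-0.5, 0.9, -0.4]
opening: 0.0246
time: 20.58
ee_pos: [0.5255, -0.1765, 0.163]
tcp_rot: [180.0, -0.0, 106.2]
wrist_force: [-0.5, 0.1, -0.4]
opening: 0.0244
shift [-0.001   0.0033  0.118 ] rv [ 0.    -0.     0.004] rows 2.8
```

```bash
python3 -m inch '[[-0.001,0.003,0.117,0,0,0,1],[-0.001,0.003,0.117,0,0,0,1],[-0.001,0.003,0.117,0,0,0,1],[-0.001,0.003,0.117,0,0,0,1],[-0.001,0.003,0.117,0,0,0,1],[-0.001,0.003,0.117,0,0,0,0.5],[-0.001,0.003,0.117,0,0,0,0.5],[-0.001,0.003,0.117,0,0,0,0.5]]'; python3 -m inch '[[0,0,-0.15,0,0,0,0.5],[0,0,-0.15,0,0,0,0.5],[0,0,-0.15,0,0,0,0.5],[0,0,-0.15,0,0,0,0.5],[0,0,-0.15,0,0,0,0.4]]'; python3 tray.py top t3.png; python3 - <<'E'
from h import *
from tray import scales
im,P=cam('wrist','w5.png'); scales(im,P-[0,0,.012],(.45,.6,-.25,-.1))
E
python3 g.py .4473 .3823 .17 195.3
```

```text
time: 21.25
ee_pos: [0.53, -0.1777, 0.0489]
tcp_rot: [179.8, 0.1, 106.0]
wrist_force: [-0.2, -0.3, 0.6]
opening: 0.043
time: 21.67
ee_pos: [0.5307, -0.1781, 0.2046]
tcp_rot: [179.5, 0.4, 105.9]
wrist_force: [1.0, 0.4, -0.3]
opening: 0.0507
[152. 173.] c [563.3 394.5] size [27. 78.] yaw 4.6 z 0.0245 rgb [213.  169.5  56. ]
[218. 204.] c [473.  212.7] size [27. 79.] yaw 17.8 z 0.0243 rgb [209.5 208.  185. ]
[186. 207.] c [466.  298.2] size [27. 76.] yaw 0.1 z 0.0241 rgb [205. 208. 186.]
[156. 215.] c [448.8 381.1] size [28. 77.] yaw 17.1 z 0.0248 rgb [181.  58.  50.]
[324. 170.] c [ 528.4 -172.7] size [26. 80.] yaw 107.7 z 0.0235 rgb [220.  22.   4.]
[288. 199.] c [ 501.7 -206.8] size [ 1. 35.] yaw 116.8 z 0.026 rgb [111.  16.  11.]
[367. 227.] c [ 584.4 -215.5] size [ 2. 64.] yaw 60.9 z 0.0257 rgb [114.  66.  29.]
[300. 236.] c [ 522.2 -239.9] size [ 2. 27.] yaw 135.4 z 0.0266 rgb [132.  16.  10.]
shift [0.5611 0.0747 0.0276] rv [ 1.00e-03  5.00e-03 -1.56e+00] rows 13.6
```

Red lies flat in its bin, so I go for the second red.

```bash
python3 -m inch '[[0.561,0.075,0.02,0,0,-1.56,0.4],[0.561,0.075,0.02,0,0,-1.56,0.4],[0.561,0.075,0.02,0,0,-1.56,0.4],[0.561,0.075,0.02,0,0,-1.56,0.4],[0.561,0.075,0.02,0,0,-1.56,0.4],[0.561,0.075,0.02,0,0,-1.56,0.4],[0.561,0.075,0.02,0,0,-1.56,0.4],[0.561,0.075,0.02,0,0,-1.56,0.4],[0.561,0.075,0.02,0,0,-1.56,0.4],[0.561,0.075,0.02,0,0,-1.56,0.4],[0.561,0.075,0.02,0,0,-1.56,0.4],[0.561,0.075,0.02,0,0,-1.56,0.4]]'; python3 g.py .4473 .3823 .17 195.3
```

```text
time: 22.77
ee_pos: [0.4551, 0.3188, 0.1776]
tcp_rot: [-180.0, -0.0, -167.8]
wrist_force: [-0.1, -0.6, 0.4]
opening: 0.0513
shift [-0.0058  0.0637  0.0076] rv [-0.    -0.001 -0.053] rows 1.5
```

```bash
python3 -m inch '[[-0.006,0.064,0,0,0,-0.053,0.4],[-0.006,0.064,0,0,0,-0.053,0.4],[-0.006,0.064,0,0,0,-0.053,0.4],[-0.006,0.064,0,0,0,-0.053,0.4]]'; python3 tray.py wrist w6.png; python3 g.py .4473 .3823 .011 195.3
```

```text
time: 23.1
ee_pos: [0.4481, 0.3817, 0.177]
tcp_rot: [-179.9, -0.1, -165.0]
wrist_force: [-0.2, -0.8, -0.4]
opening: 0.051
[139. 160.] c [474.3 212.4] size [27. 80.] yaw 17.3 z 0.0233 rgb [240. 231. 213.]
[232. 175.] c [465.1 297. ] size [26. 79.] yaw 179.3 z 0.0234 rgb [240. 232. 214.]
[326. 180.] c [447.4 382.3] size [26. 79.] yaw 15.7 z 0.0234 rgb [228.  27.   6.]
[308. 287.] c [564.  395.1] size [26. 81.] yaw 3.3 z 0.0233 rgb [247. 201.   0.]
[299. 362.] c [652.9 407.4] size [ 6. 91.] yaw 94.2 z 0.0261 rgb [32. 58. 42.]
shift [0.0005 0.002  0.1665] rv [-0.001 -0.002 -0.006] rows 4.0
```

```bash
python3 -m inch '[[0.001,0.001,0.166,0,0,-0.006,0.4],[0.001,0.001,0.166,0,0,-0.006,0.4],[0.001,0.001,0.166,0,0,-0.006,0.4],[0.001,0.001,0.166,0,0,-0.006,0.4],[0.001,0.001,0.166,0,0,-0.006,0.4],[0.001,0.001,0.166,0,0,-0.006,0.4],[0.001,0.001,0.166,0,0,-0.006,0.7],[0.001,0.001,0.168,0,0,-0.006,1],[0.001,0.001,0.168,0,0,-0.006,1],[0.001,0.001,0.168,0,0,-0.006,1],[0.001,0.001,0.168,0,0,-0.006,1]]' 60; python3 -m inch '[[0,0,-0.165,0,0,0,1],[0,0,-0.165,0,0,0,1],[0,0,-0.165,0,0,0,1],[0,0,-0.165,0,0,0,1],[0,0,-0.165,0,0,0,1]]'; python3 g.py .549 -.170 .17 105.9
```

```text
time: 24.07
ee_pos: [0.4483, 0.3812, 0.0111]
tcp_rot: [-180.0, 0.1, -164.8]
wrist_force: [0.5, -3.5, 5.8]
opening: 0.024
time: 24.48
ee_pos: [0.4495, 0.3832, 0.1842]
tcp_rot: [179.7, 0.6, -164.7]
wrist_force: [0.9, 1.2, -0.3]
opening: 0.0242
shift [ 0.0497 -0.5599  0.011 ] rv [0.012 0.004 1.559] rows 13.5
```

```bash
python3 -m inch '[[0.049,-0.56,0.01,0,0,1.559,1],[0.049,-0.56,0.01,0,0,1.559,1],[0.049,-0.56,0.01,0,0,1.559,1],[0.049,-0.56,0.01,0,0,1.559,1],[0.049,-0.56,0.01,0,0,1.559,1],[0.049,-0.56,0.01,0,0,1.559,1],[0.049,-0.56,0.01,0,0,1.559,1],[0.049,-0.56,0.01,0,0,1.559,1],[0.049,-0.56,0.01,0,0,1.559,1],[0.049,-0.56,0.01,0,0,1.559,1],[0.049,-0.56,0.01,0,0,1.559,1],[0.049,-0.56,0.01,0,0,1.559,1]]'; python3 g.py .551 -.170 .165 105.9
```

```text
time: 25.48
ee_pos: [0.5365, -0.1124, 0.1663]
tcp_rot: [-180.0, -0.0, 109.0]
wrist_force: [0.3, 1.2, -0.4]
opening: 0.0247
shift [-0.0592 -0.005   0.0013] rv [-0.    -0.     0.053] rows 1.4
```

```bash
python3 -m inch '[[-0.057,-0.005,0,0,0,0.053,1],[-0.057,-0.005,0,0,0,0.053,1],[-0.057,-0.005,0,0,0,0.053,1],[-0.057,-0.005,0,0,0,0.053,1]]'; python3 g.py .551 -.170 .05 105.9
```

```text
time: 25.82
ee_pos: [0.5506, -0.1664, 0.1658]
tcp_rot: [-179.9, -0.1, 106.2]
wrist_force: [-0.0, -0.2, -0.9]
opening: 0.024
shift [-0.0037 -0.0005  0.1158] rv [-0.001 -0.001  0.005] rows 2.8
```

```bash
python3 -m inch '[[-0.003,0,0.115,0,0,0,1],[-0.003,0,0.115,0,0,0,1],[-0.003,0,0.115,0,0,0,1],[-0.003,0,0.115,0,0,0,1],[-0.003,0,0.115,0,0,0,1],[-0.003,0,0.115,0,0,0,0.5],[-0.003,0,0.115,0,0,0,0.5],[-0.003,0,0.115,0,0,0,0.5]]'; python3 -m inch '[[0,0,-0.15,0,0,0,0.5],[0,0,-0.15,0,0,0,0.5],[0,0,-0.15,0,0,0,0.5],[0,0,-0.15,0,0,0,0.5],[0,0,-0.15,0,0,0,0.4]]'; python3 - <<'E'
from h import *
from tray import scales
im,P=cam('wrist','w7.png'); scales(im,P-[0,0,.012],(.45,.6,-.25,-.1))
E
python3 g.py .6235 -.149 .2 -29.3
```

```text
time: 26.48
ee_pos: [0.5528, -0.1686, 0.0537]
tcp_rot: [179.9, 0.1, 106.3]
wrist_force: [-1.1, -1.6, 2.7]
opening: 0.0426
time: 26.9
ee_pos: [0.5541, -0.1689, 0.21]
tcp_rot: [179.4, 0.4, 106.3]
wrist_force: [1.0, -0.1, -0.0]
opening: 0.051
[312. 161.] c [ 539.6 -161. ] size [52. 83.] yaw 96.3 z 0.0243 rgb [193.  20.   5.]
[300. 211.] c [ 544.3 -209.3] size [ 77. 109.] yaw 179.0 z 0.0265 rgb [115.   66.5  28. ]
[340. 240.] c [ 591.8 -231.7] size [15. 18.] yaw 8.8 z 0.023 rgb [ 40.  92. 134.]
shift [-0.0006  0.0726  0.0072] rv [ 0.009 -0.007  2.367] rows 18.9
```

View pics/w7.png

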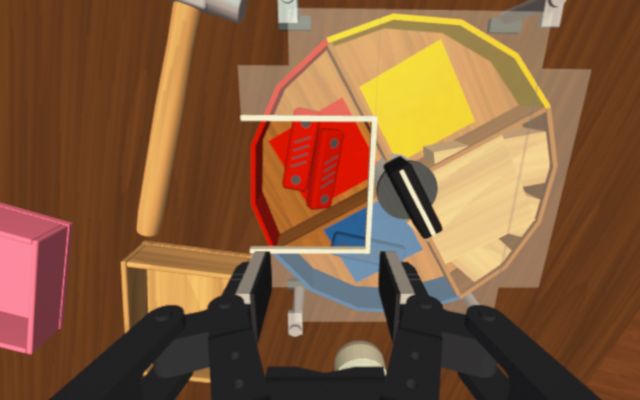

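Both reds are in the red bin at (300,150) and (325,168). The wheel looks turned a little, so I measure it.

```bash
python3 - <<'E'
from knob import *
im,P=cam('wrist'); print(meas(P,im))
E
python3 g.py .6235 -.149 .2 -40
```

```text
(1993, array([ 0.6208, -0.1483,  0.1119]), ((623.2210083007812, -150.08016967773438), (18.186275482177734, 64.07840728759766), 46.11514663696289), 'bar yaw mod180', np.float64(136.2))
shift [-0.0011  0.0733  0.0043] rv [ 0.005 -0.004  2.554] rows 20.4
```

```bash
python3 -m inch '[[0,0.073,0,0,0,2.62,0.4],[0,0.073,0,0,0,2.62,0.4],[0,0.073,0,0,0,2.62,0.4],[0,0.073,0,0,0,2.62,0.4],[0,0.073,0,0,0,2.62,0.4],[0,0.073,0,0,0,2.62,0.4],[0,0.073,0,0,0,2.62,0.4],[0,0.073,0,0,0,2.62,0.4],[0,0.073,0,0,0,2.62,0.4],[0,0.073,0,0,0,2.62,0.4],[0,0.073,0,0,0,2.62,0.4],[0,0.073,0,0,0,2.62,0.4]]'; python3 g.py .6235 -.149 .2 -43.8
```

```text
time: 28.0
ee_pos: [0.6216, -0.1479, 0.2004]
tcp_rot: [-179.9, 0.1, 20.0]
wrist_force: [-0.3, 0.1, -0.1]
opening: 0.0512
shift [0.0014 0.0017 0.0004] rv [-0.000e+00  1.000e-03  1.113e+00] rows 8.9
```

```bash
python3 -m inch '[[0.001,0.002,0,0,0,1.113,0.4],[0.001,0.002,0,0,0,1.113,0.4],[0.001,0.002,0,0,0,1.113,0.4],[0.001,0.002,0,0,0,1.113,0.4],[0.001,0.002,0,0,0,1.113,0.4],[0.001,0.002,0,0,0,1.113,0.4],[0.001,0.002,0,0,0,1.113,0.4],[0.001,0.002,0,0,0,1.113,0.4],[0.001,0.002,0,0,0,1.113,0.4],[0.001,0.002,0,0,0,1.113,0.4]]'; python3 g.py .6235 -.149 .093 -43.8
```

```text
time: 28.83
ee_pos: [0.5879, -0.2303, 0.2005]
tcp_rot: [-173.8, 0.8, -24.1]
wrist_force: [-0.5, -0.0, 0.5]
opening: 0.0512
shift [ 0.0008 -0.0766  0.1165] rv [-0.105  0.033  0.342] rows 3.3
```

```bash
python3 -c "
from h import *
print(telemetry.get_obs()['q'].round(1))"; python3 -m inch '[[0,0,0,0,0,0,0.4],[0,0,0,0,0,0,0.4],[0,0,0,0,0,0,0.4]]';python3 -c "
from h import *
print(telemetry.get_obs()['q'].round(1))"
```

```text
[-24.2  16.8  20.   94.1   6.2 179.9]
time: 29.08
ee_pos: [0.5886, -0.2294, 0.2013]
tcp_rot: [-173.9, 0.8, -24.0]
wrist_force: [0.6, 0.4, 0.4]
opening: 0.0514
[-24.1  16.7  20.1  94.2   6.1 179.9]
```

The wrist range runs the other way (q6 = θ+180−yaw, so yaw −44 is out of range). I'll go back and grip at 136°, then turn straight to 241°.

```bash
python3 g.py .6235 -.149 .2 66; python3 g.py .6235 -.149 .2 60 >/dev/null; python3 -m inch '[[-0.02,-0.078,0.0,0.05,0,-0.7,0.4],[-0.02,-0.078,0,0.1,0,-1.4,0.4],[-0.02,-0.078,0,0.1,0,-1.4,0.4],[-0.02,-0.078,0,0.1,0,-1.4,0.4]]'; python3 g.py .6235 -.149 .2 66
```

```text
shift [-0.0008 -0.0871  0.0107] rv [-0.095 -0.074 -1.57 ] rows 12.6
time: 29.42
ee_pos: [0.6026, -0.1478, 0.2108]
tcp_rot: [-172.3, -2.9, 4.9]
wrist_force: [0.1, 0.1, -0.3]
opening: 0.0514
shift [0.0202 0.0046 0.0113] rv [-0.095 -0.117 -1.06 ] rows 8.6
```

```bash
python3 -m inch '[[0.02,0.005,0.011,-0.095,-0.117,-1.06,0.4],[0.02,0.005,0.011,-0.095,-0.117,-1.06,0.4],[0.02,0.005,0.011,-0.095,-0.117,-1.06,0.4],[0.02,0.005,0.011,-0.095,-0.117,-1.06,0.4],[0.02,0.005,0.011,-0.095,-0.117,-1.06,0.4],[0.02,0.005,0.011,-0.095,-0.117,-1.06,0.4],[0.02,0.005,0.011,-0.095,-0.117,-1.06,0.4],[0.02,0.005,0.011,-0.095,-0.117,-1.06,0.4],[0.02,0.005,0.011,-0.095,-0.117,-1.06,0.4],[0.02,0.005,0.011,-0.095,-0.117,-1.06,0.4]]'; python3 g.py .6235 -.149 .2 136.2
```

```text
time: 30.25
ee_pos: [0.623, -0.1515, 0.1997]
tcp_rot: [-179.9, 0.1, 65.7]
wrist_force: [-0.2, 0.0, -0.2]
opening: 0.0515
shift [ 0.0025 -0.0005 -0.0003] rv [-0.002  0.    -1.231] rows 9.9
```

```bash
python3 -m inch '[[0.002,0,0,-0.002,0,-1.231,0.4],[0.002,0,0,-0.002,0,-1.231,0.4],[0.002,0,0,-0.002,0,-1.231,0.4],[0.002,0,0,-0.002,0,-1.231,0.4],[0.002,0,0,-0.002,0,-1.231,0.4],[0.002,0,0,-0.002,0,-1.231,0.4],[0.002,0,0,-0.002,0,-1.231,0.4],[0.002,0,0,-0.002,0,-1.231,0.4],[0.002,0,0,-0.002,0,-1.231,0.4],[0.002,0,0,-0.002,0,-1.231,0.4],[0.002,0,0,-0.002,0,-1.231,0.4]]'; python3 g.py .6235 -.149 .093 136.2
```

```text
time: 31.17
ee_pos: [0.6236, -0.1504, 0.1996]
tcp_rot: [180.0, -0.0, 136.1]
wrist_force: [0.5, -0.4, -0.1]
opening: 0.0513
shift [0.001  0.0009 0.1066] rv [ 0.    -0.001 -0.002] rows 2.6
```

Grip and turn +104.7°.

```bash
python3 -m inch '[[0.001,0.001,0.106,0,0,0,0.4],[0.001,0.001,0.106,0,0,0,0.4],[0.001,0.001,0.106,0,0,0,0.4],[0.001,0.001,0.106,0,0,0,0.4],[0.001,0.001,0.106,0,0,0,1],[0.001,0.001,0.106,0,0,0,1],[0.001,0.001,0.106,0,0,0,1],[0.001,0.001,0.106,0,0,0,1]]' 40; python3 -m inch '[[0,0,0,0,0,-1.827,1],[0,0,0,0,0,-1.827,1],[0,0,0,0,0,-1.827,1],[0,0,0,0,0,-1.827,1],[0,0,0,0,0,-1.827,1],[0,0,0,0,0,-1.827,1],[0,0,0,0,0,-1.827,1],[0,0,0,0,0,-1.827,1],[0,0,0,0,0,-1.827,1],[0,0,0,0,0,-1.827,1],[0,0,0,0,0,-1.827,1],[0,0,0,0,0,-1.827,1]]';  python3 g.py .6235 -.149 .093 240.9
```

```text
time: 31.83
ee_pos: [0.6239, -0.1505, 0.0967]
tcp_rot: [180.0, 0.2, 135.8]
wrist_force: [-4.2, -2.3, 3.2]
opening: 0.0174
time: 32.83
ee_pos: [0.6239, -0.1509, 0.0967]
tcp_rot: [-179.8, 0.0, -138.0]
wrist_force: [-4.1, -4.9, 3.4]
opening: 0.0174
shift [-0.001   0.0017  0.0037] rv [-0.003 -0.    -0.329] rows 2.6
```

```bash
python3 -m inch '[[0,0,0,0,0,-0.329,1],[0,0,0,0,0,-0.329,1],[0,0,0,0,0,-0.329,1],[0,0,0,0,0,-0.329,1],[0,0,0,0,0,-0.329,0.4],[0,0,0,0,0,-0.329,0.4],[0,0,0,0,0,-0.329,0.4],[0,0,-0.12,0,0,-0.329,0.4],[0,0,-0.12,0,0,-0.329,0.4],[0,0,-0.12,0,0,-0.329,0.4],[0,0,-0.12,0,0,-0.329,0.4]]'; python3 - <<'E'
from knob import *
im,P=cam('wrist'); print(meas(P,im))
E
python3 g.py .5637 .395 .17 183.2
```

```text
time: 33.75
ee_pos: [0.6254, -0.1498, 0.223]
tcp_rot: [-179.4, 0.2, -119.3]
wrist_force: [1.3, -0.2, 1.1]
opening: 0.0514
(1723, array([ 0.6223, -0.1531,  0.1123]), ((623.381591796875, -150.96319580078125), (63.7252311706543, 17.864112854003906), 60.40888977050781), 'bar yaw mod180', np.float64(60.7))
shift [-0.4446  0.3209  0.048 ] rv [-0.006  0.007  1.003] rows 13.2
```

```bash
python3 -m inch '[[-0.445,0.321,0.04,-0.006,0.007,1.003,0.4],[-0.445,0.321,0.04,-0.006,0.007,1.003,0.4],[-0.445,0.321,0.04,-0.006,0.007,1.003,0.4],[-0.445,0.321,0.04,-0.006,0.007,1.003,0.4],[-0.445,0.321,0.04,-0.006,0.007,1.003,0.4],[-0.445,0.321,0.04,-0.006,0.007,1.003,0.4],[-0.445,0.321,0.04,-0.006,0.007,1.003,0.4],[-0.445,0.321,0.04,-0.006,0.007,1.003,0.4],[-0.445,0.321,0.04,-0.006,0.007,1.003,0.4],[-0.445,0.321,0.04,-0.006,0.007,1.003,0.4],[-0.445,0.321,0.04,-0.006,0.007,1.003,0.4],[-0.445,0.321,0.04,-0.006,0.007,1.003,0.4]]'; python3 tray.py wrist w8.png; python3 g.py .5637 .395 .17 183.2
```

```text
time: 34.8
ee_pos: [0.568, 0.3336, 0.1778]
tcp_rot: [179.9, -0.5, -176.8]
wrist_force: [1.7, -0.3, 0.5]
opening: 0.0516
[288.  61.] c [465.7 296.8] size [26. 80.] yaw 179.6 z 0.0235 rgb [238. 234. 218.]
[186.  66.] c [474.2 212.1] size [27. 80.] yaw 17.9 z 0.0235 rgb [238. 230. 211.]
[353. 172.] c [557.5 360.5] size [26. 79.] yaw 3.2 z 0.0235 rgb [247. 203.   0.]
[426. 268.] c [648.5 440.6] size [ 3. 21.] yaw 93.0 z 0.0264 rgb [31. 57. 42.]
[353. 272.] c [657.  367.7] size [ 2. 52.] yaw 96.3 z 0.026 rgb [31. 57. 41.]
shift [-0.0008  0.0548  0.0063] rv [ 0.004 -0.011  0.004] rows 1.3
```

Yellow has been knocked about 35 mm to (0.5575,0.3605), so I follow the new position.

```bash
python3 -m inch '[[0.010,0.027,0.006,0.004,-0.01,0.004,0.4],[0.010,0.027,0.006,0.004,-0.01,0.004,0.4],[0.010,0.027,0.006,0.004,-0.01,0.004,0.4],[0.010,0.027,0.006,0.004,-0.01,0.004,0.4]]'; python3 tray.py wrist w9.png; python3 g.py .5575 .3605 .011 183.2
```

```text
time: 35.18
ee_pos: [0.5572, 0.3577, 0.1723]
tcp_rot: [-179.9, 0.0, -177.0]
wrist_force: [0.3, 0.1, 1.1]
opening: 0.0514
[258.  71.] c [465.9 296.8] size [26. 80.] yaw 179.6 z 0.0235 rgb [236. 231. 212.]
[156.  76.] c [474.4 212.1] size [26. 80.] yaw 17.2 z 0.0235 rgb [236. 227. 207.]
[328. 181.] c [556.7 360.5] size [26. 78.] yaw 2.8 z 0.0235 rgb [246. 199.   0.]
[343. 281.] c [655.4 380.7] size [ 2. 71.] yaw 96.5 z 0.0261 rgb [31. 56. 41.]
shift [0.     0.0036 0.1616] rv [-0.002  0.001 -0.004] rows 3.9
```

```bash
python3 -m inch '[[0,0.003,0.161,0,0,0,0.4],[0,0.003,0.161,0,0,0,0.4],[0,0.003,0.161,0,0,0,0.4],[0,0.003,0.161,0,0,0,0.4],[0,0.003,0.161,0,0,0,0.4],[0,0.003,0.161,0,0,0,0.4],[0,0.003,0.161,0,0,0,0.7],[0,0.003,0.163,0,0,0,1],[0,0.003,0.163,0,0,0,1],[0,0.003,0.163,0,0,0,1],[0,0.003,0.163,0,0,0,1]]' 60; python3 -m inch '[[0,0,-0.165,0,0,0,1],[0,0,-0.165,0,0,0,1],[0,0,-0.165,0,0,0,1],[0,0,-0.165,0,0,0,1],[0,0,-0.165,0,0,0,1]]'; python3 g.py .5385 -.174 .17 105.9
```

```text
time: 36.15
ee_pos: [0.5581, 0.3604, 0.0104]
tcp_rot: [-179.9, 0.2, -177.1]
wrist_force: [1.5, -3.1, 4.6]
opening: 0.0245
time: 36.57
ee_pos: [0.559, 0.3622, 0.184]
tcp_rot: [179.8, 0.6, -177.0]
wrist_force: [0.4, 1.4, 1.3]
opening: 0.0242
shift [ 0.0485 -0.5345  0.0113] rv [0.011 0.007 1.345] rows 12.9
```

```bash
python3 -m inch '[[0.048,-0.535,0.01,0,0,1.345,1],[0.048,-0.535,0.01,0,0,1.345,1],[0.048,-0.535,0.01,0,0,1.345,1],[0.048,-0.535,0.01,0,0,1.345,1],[0.048,-0.535,0.01,0,0,1.345,1],[0.048,-0.535,0.01,0,0,1.345,1],[0.048,-0.535,0.01,0,0,1.345,1],[0.048,-0.535,0.01,0,0,1.345,1],[0.048,-0.535,0.01,0,0,1.345,1],[0.048,-0.535,0.01,0,0,1.345,1],[0.048,-0.535,0.01,0,0,1.345,1],[0.048,-0.535,0.01,0,0,1.345,1]]'; python3 g.py .5385 -.174 .165 105.9
```

```text
time: 37.57
ee_pos: [0.5378, -0.1405, 0.1658]
tcp_rot: [180.0, 0.1, 105.6]
wrist_force: [0.4, -0.2, -1.2]
opening: 0.0244
shift [-0.0325 -0.0083  0.0008] rv [ 0.001  0.002 -0.006] rows 0.8
```

```bash
python3 -m inch '[[-0.03,-0.008,0,0,0,0,1],[-0.03,-0.008,0,0,0,0,1],[-0.03,-0.008,0,0,0,0,1],[-0.03,-0.008,0.115,0,0,0,1],[-0.03,-0.008,0.115,0,0,0,1],[-0.03,-0.008,0.115,0,0,0,1],[-0.03,-0.008,0.115,0,0,0,1],[-0.03,-0.008,0.115,0,0,0,1],[-0.03,-0.008,0.115,0,0,0,0.5],[-0.03,-0.008,0.115,0,0,0,0.5],[-0.03,-0.008,0.115,0,0,0,0.5]]'; python3 -m inch '[[0,0,-0.15,0,0,0,0.5],[0,0,-0.15,0,0,0,0.5],[0,0,-0.15,0,0,0,0.5],[0,0,-0.15,0,0,0,0.5],[0,0,-0.15,0,0,0,0.4]]'; python3 - <<'E'
from knob import *
from tray import scales
im,P=cam('wrist','w10.png'); scales(im,P-[0,0,.012],(.45,.6,-.25,-.1)); print(meas(P,im))
E
python3 tray.py top t4.png
```

```text
time: 38.48
ee_pos: [0.5406, -0.1701, 0.054]
tcp_rot: [179.8, 0.2, 105.9]
wrist_force: [-0.9, -1.1, -0.0]
opening: 0.0427
time: 38.9
ee_pos: [0.5411, -0.1703, 0.2098]
tcp_rot: [179.4, 0.5, 105.9]
wrist_force: [0.6, 0.2, -0.6]
opening: 0.051
[322. 172.] c [ 540.  -169.4] size [26. 78.] yaw 106.0 z 0.0235 rgb [240. 186.   0.]
[274. 195.] c [ 499.2 -202. ] size [ 1. 32.] yaw 117.2 z 0.0265 rgb [125.  88.   0.]
[353. 228.] c [ 584.8 -216. ] size [ 2. 63.] yaw 61.2 z 0.026 rgb [108.  63.  28.]
[280. 220.] c [ 511.6 -226.2] size [ 1. 23.] yaw 118.2 z 0.0265 rgb [126.  89.   0.]
[289. 238.] c [ 525.2 -242.7] size [ 1. 21.] yaw 140.9 z 0.0265 rgb [149. 105.   0.]
(2217, array([ 0.6216, -0.1481,  0.111 ]), ((623.2122192382812, -149.913330078125), (63.739097595214844, 18.51600456237793), 60.89010238647461), 'bar yaw mod180', np.float64(60.9))
[218. 204.] c [473.5 212.6] size [26. 80.] yaw 17.4 z 0.024 rgb [209. 210. 188.]
[186. 208.] c [466.1 298.4] size [27. 75.] yaw 0.0 z 0.0244 rgb [206.5 211.  187.5]
```

View pics/w10.png

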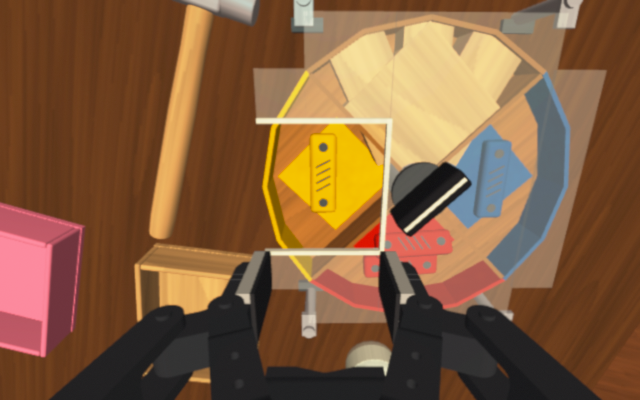

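Yellow lies flat at (323,172), the reds are at (410,250) and blue at (490,178). Now I turn the blank under the window: grip at 61° and turn to 151°.

```bash
python3 g.py .6235 -.149 .19 60.9; python3 -m inch '[[-0.002,0.085,0.015,0,0,0.785,0.4],[-0.002,0.085,0.015,0,0,0.785,0.4],[-0.002,0.085,0.015,0,0,0.785,0.4],[-0.002,0.085,0.015,0,0,0.785,0.4],[-0.002,0.085,0.015,0,0,0.785,0.4],[-0.002,0.085,0.015,0,0,0.785,0.4],[-0.002,0.085,0.015,0,0,0.785,0.4],[-0.002,0.085,0.015,0,0,0.785,0.4],[-0.002,0.085,0.015,0,0,0.785,0.4]]'; python3 g.py .6235 -.149 .093 60.9
```

```text
shift [-0.0028  0.0861  0.0143] rv [0.006 0.003 0.786] rows 6.3
time: 39.75
ee_pos: [0.621, -0.1482, 0.1856]
tcp_rot: [179.9, 0.1, 61.0]
wrist_force: [0.3, 0.0, -0.6]
opening: 0.0511
shift [0.0006 0.0025 0.0926] rv [0.001 0.001 0.002] rows 2.2
```

```bash
python3 -m inch '[[0.001,0.002,0.092,0,0,0,0.4],[0.001,0.002,0.092,0,0,0,0.4],[0.001,0.002,0.092,0,0,0,0.4],[0.001,0.002,0.092,0,0,0,0.4],[0.001,0.002,0.092,0,0,0,1],[0.001,0.002,0.092,0,0,0,1],[0.001,0.002,0.092,0,0,0,1],[0.001,0.002,0.092,0,0,0,1],[0.001,0.002,0.092,0,0,0,1]]' 40; python3 -m inch '[[0,0,0,0,0,-1.571,1],[0,0,0,0,0,-1.571,1],[0,0,0,0,0,-1.571,1],[0,0,0,0,0,-1.571,1],[0,0,0,0,0,-1.571,1],[0,0,0,0,0,-1.571,1],[0,0,0,0,0,-1.571,1],[0,0,0,0,0,-1.571,1],[0,0,0,0,0,-1.571,1],[0,0,0,0,0,-1.571,1],[0,0,0,0,0,-1.571,1],[0,0,0,0,0,-1.571,1]]';  python3 g.py .6235 -.149 .093 150.9
```

```text
time: 40.5
ee_pos: [0.6252, -0.1491, 0.0976]
tcp_rot: [179.6, -0.0, 60.9]
wrist_force: [0.4, -1.0, 6.6]
opening: 0.017
time: 41.5
ee_pos: [0.6225, -0.1496, 0.0975]
tcp_rot: [-179.9, 0.2, 147.2]
wrist_force: [-13.8, -4.4, 14.2]
opening: 0.0172
shift [-0.0005  0.0011  0.0045] rv [-0.003  0.003 -0.065] rows 0.5
```

```bash
python3 -m inch '[[0,0,0,0,0,-0.068,1],[0,0,0,0,0,-0.068,1],[0,0,0,0,0,-0.068,1],[0,0,0,0,0,-0.068,1],[0,0,0,0,0,-0.068,0.4],[0,0,0,0,0,-0.068,0.4],[0,0,0,0,0,-0.068,0.4],[0,0,-0.12,0,0,-0.068,0.4],[0,0,-0.12,0,0,-0.068,0.4],[0,0,-0.12,0,0,-0.068,0.4],[0,0,-0.12,0,0,-0.068,0.4]]'; python3 - <<'E'
from knob import *
im,P=cam('wrist'); print(meas(P,im))
E
python3 g.py .4657 .2968 .17 179.6
```

```text
time: 42.42
ee_pos: [0.6254, -0.1486, 0.2234]
tcp_rot: [179.9, 0.8, 150.8]
wrist_force: [1.0, -0.0, 0.9]
opening: 0.0512
(1727, array([ 0.621 , -0.149 ,  0.1122]), ((623.1424560546875, -150.40484619140625), (18.019472122192383, 63.484153747558594), 61.11753845214844), 'bar yaw mod180', np.float64(150.9))
shift [0.357  0.3108 0.0466] rv [-0.001  0.01  -0.503] rows 11.4
```

The bar is at 150.9°, so the blank is centred. Now the plain scales.

```bash
python3 -m inch '[[0.357,0.311,0.045,0,0.01,-0.503,0.4],[0.357,0.311,0.045,0,0.01,-0.503,0.4],[0.357,0.311,0.045,0,0.01,-0.503,0.4],[0.357,0.311,0.045,0,0.01,-0.503,0.4],[0.357,0.311,0.045,0,0.01,-0.503,0.4],[0.357,0.311,0.045,0,0.01,-0.503,0.4],[0.357,0.311,0.045,0,0.01,-0.503,0.4],[0.357,0.311,0.045,0,0.01,-0.503,0.4],[0.357,0.311,0.045,0,0.01,-0.503,0.4],[0.357,0.311,0.045,0,0.01,-0.503,0.4],[0.357,0.311,0.045,0,0.01,-0.503,0.4],[0.357,0.311,0.045,0,0.01,-0.503,0.4]]'; python3 -m inch '[[0,0,0,0,0,0,0.4]]'; python3 tray.py wrist w11.png; python3 g.py .4657 .2968 .011 179.6
```

```text
time: 43.47
ee_pos: [0.4615, 0.301, 0.1668]
tcp_rot: [179.9, -0.6, 179.8]
wrist_force: [0.3, -0.1, 0.6]
opening: 0.0513
time: 43.55
ee_pos: [0.4617, 0.3006, 0.1668]
tcp_rot: [180.0, -0.6, 179.9]
wrist_force: [-0.2, 0.0, -0.0]
opening: 0.0512
[320. 188.] c [464.9 297. ] size [26. 78.] yaw 179.5 z 0.0235 rgb [238. 231. 212.]
[227. 198.] c [474.1 211.8] size [26. 80.] yaw 17.1 z 0.0234 rgb [238. 229. 210.]
[382. 364.] c [658.  361.8] size [ 4. 16.] yaw 94.2 z 0.0242 rgb [31. 56. 40.]
shift [-0.0047 -0.0021  0.1561] rv [-0.    -0.01   0.004] rows 3.7
```

```bash
python3 -m inch '[[-0.004,-0.003,0.156,0,-0.01,0.004,0.4],[-0.004,-0.003,0.156,0,-0.01,0.004,0.4],[-0.004,-0.003,0.156,0,-0.01,0.004,0.4],[-0.004,-0.003,0.156,0,-0.01,0.004,0.4],[-0.004,-0.003,0.156,0,-0.01,0.004,0.4],[-0.004,-0.003,0.156,0,-0.01,0.004,0.4],[-0.004,-0.003,0.156,0,-0.01,0.004,0.7],[-0.004,-0.003,0.158,0,-0.01,0.004,1],[-0.004,-0.003,0.158,0,-0.01,0.004,1],[-0.004,-0.003,0.158,0,-0.01,0.004,1],[-0.004,-0.003,0.158,0,-0.01,0.004,1]]' 60; python3 -m inch '[[0,0,-0.165,0,0,0,1],[0,0,-0.165,0,0,0,1],[0,0,-0.165,0,0,0,1],[0,0,-0.165,0,0,0,1],[0,0,-0.165,0,0,0,1]]'; python3 g.py .470 -.372 .17 97.8
```

```text
time: 44.52
ee_pos: [0.4669, 0.2942, 0.0107]
tcp_rot: [180.0, 0.2, 179.4]
wrist_force: [1.1, -1.9, 3.0]
opening: 0.0245
time: 44.93
ee_pos: [0.4681, 0.2956, 0.1838]
tcp_rot: [179.6, 0.6, 179.4]
wrist_force: [1.5, 0.7, -0.3]
opening: 0.0242
shift [-0.0091 -0.6676  0.0095] rv [0.013 0.004 1.424] rows 16.0
```

```bash
python3 -m inch '[[-0.01,-0.668,0,0,0,1.424,1],[-0.01,-0.668,0,0,0,1.424,1],[-0.01,-0.668,0,0,0,1.424,1],[-0.01,-0.668,0,0,0,1.424,1],[-0.01,-0.668,0,0,0,1.424,1],[-0.01,-0.668,0,0,0,1.424,1],[-0.01,-0.668,0,0,0,1.424,1],[-0.01,-0.668,0,0,0,1.424,1],[-0.01,-0.668,0,0,0,1.424,1],[-0.01,-0.668,0,0,0,1.424,1],[-0.01,-0.668,0,0,0,1.424,1],[-0.01,-0.668,0,0,0,1.424,1]]'; python3 g.py .470 -.372 .17 97.8
```

```text
time: 45.93
ee_pos: [0.4675, -0.2077, 0.1748]
tcp_rot: [179.9, -0.0, 97.4]
wrist_force: [0.9, 0.9, -0.3]
opening: 0.0246
shift [-0.1632 -0.0186  0.0047] rv [ 0.002 -0.001 -0.008] rows 3.9
```

```bash
python3 -m inch '[[-0.162,-0.019,0,0,0,-0.008,1],[-0.162,-0.019,0,0,0,-0.008,1],[-0.162,-0.019,0,0,0,-0.008,1],[-0.162,-0.019,0,0,0,-0.008,1],[-0.162,-0.019,0,0,0,-0.008,1],[-0.162,-0.019,0,0,0,-0.008,1],[-0.162,-0.019,0,0,0,-0.008,1]]'; python3 - <<'E'
from h import *
im,P=cam('wrist','w12.png')
q=P[(P[...,2]>.044)&(P[...,2]<.058)&(np.hypot(P[...,0]-.455,P[...,1]+.38)<.108)][:,:2]
print('tote',cv2.minAreaRect((q*1000).astype(np.float32)),len(q))
E
python3 g.py .470 -.372 .045 97.8
```

```text
time: 46.52
ee_pos: [0.471, -0.3685, 0.1744]
tcp_rot: [179.9, -0.1, 98.2]
wrist_force: [-0.4, -0.7, -1.1]
opening: 0.0244
tote ((452.04290771484375, -374.20062255859375), (130.45684814453125, 149.15826416015625), 8.096450805664062) 3990
shift [-0.004  -0.002   0.1297] rv [ 0.002 -0.001  0.008] rows 3.1
```

View pics/w12.png

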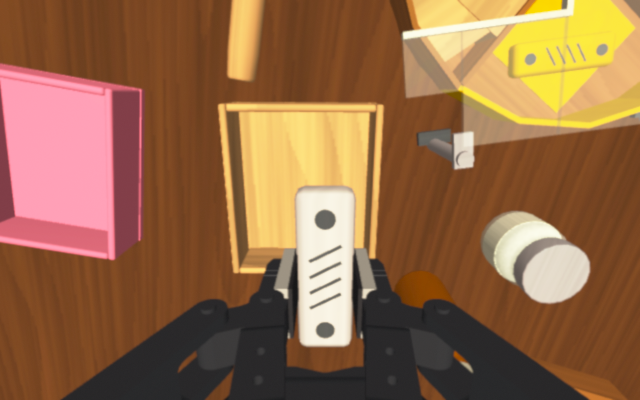

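Wrist view: the plain scale is held over the pale tote at (300,190), with the pink decoy to the left. I lower and release.

```bash
python3 -m inch '[[-0.004,-0.007,0.14,0,0,0,1],[-0.004,-0.007,0.14,0,0,0,1],[-0.004,-0.007,0.14,0,0,0,1],[-0.004,-0.007,0.14,0,0,0,1],[-0.004,-0.007,0.14,0,0,0,1],[-0.004,-0.007,0.14,0,0,0,1],[-0.004,-0.007,0.14,0,0,0,0.5],[-0.004,-0.007,0.14,0,0,0,0.5],[-0.004,-0.007,0.14,0,0,0,0.5]]'; python3 -m inch '[[0,0,-0.16,0,0,0,0.5],[0,0,-0.16,0,0,0,0.5],[0,0,-0.16,0,0,0,0.5],[0,0,-0.16,0,0,0,0.5],[0,0,-0.16,0,0,0,0.4]]'; python3 - <<'E'
from h import *
from tray import scales
im,P=cam('wrist','w13.png'); scales(im,P+[0,0,.004],(.40,.51,-.43,-.31))
E
python3 g.py .474 .212 .17 197.1
```

```text
time: 47.32
ee_pos: [0.4663, -0.3742, 0.0372]
tcp_rot: [179.7, 0.1, 98.3]
wrist_force: [-0.0, -0.2, 0.3]
opening: 0.0428
time: 47.73
ee_pos: [0.4667, -0.3753, 0.2046]
tcp_rot: [179.4, 0.5, 98.2]
wrist_force: [0.6, -1.4, 1.0]
opening: 0.0508
[321. 168.] c [ 464.7 -373. ] size [26. 78.] yaw 97.4 z 0.0234 rgb [248. 243. 228.]
shift [0.58   0.0914 0.028 ] rv [ 1.000e-03  1.200e-02 -1.725e+00] rows 14.1
```

```bash
python3 -m inch '[[0.58,0.091,0.02,0,0.01,-1.725,0.4],[0.58,0.091,0.02,0,0.01,-1.725,0.4],[0.58,0.091,0.02,0,0.01,-1.725,0.4],[0.58,0.091,0.02,0,0.01,-1.725,0.4],[0.58,0.091,0.02,0,0.01,-1.725,0.4],[0.58,0.091,0.02,0,0.01,-1.725,0.4],[0.58,0.091,0.02,0,0.01,-1.725,0.4],[0.58,0.091,0.02,0,0.01,-1.725,0.4],[0.58,0.091,0.02,0,0.01,-1.725,0.4],[0.58,0.091,0.02,0,0.01,-1.725,0.4],[0.58,0.091,0.02,0,0.01,-1.725,0.4],[0.58,0.091,0.02,0,0.01,-1.725,0.4]]'; python3 g.py .474 .212 .17 197.1
```

```text
time: 48.78
ee_pos: [0.4703, 0.128, 0.1783]
tcp_rot: [179.7, -0.2, -175.5]
wrist_force: [0.2, -0.6, -0.6]
opening: 0.0515
shift [-0.0104  0.0834  0.0088] rv [ 0.006 -0.002 -0.219] rows 2.0
```

```bash
python3 -m inch '[[-0.01,0.083,0.005,0.006,-0.002,-0.219,0.4],[-0.01,0.083,0.005,0.006,-0.002,-0.219,0.4],[-0.01,0.083,0.005,0.006,-0.002,-0.219,0.4],[-0.01,0.083,0.005,0.006,-0.002,-0.219,0.4],[-0.01,0.083,0.005,0.006,-0.002,-0.219,0.4]]'; python3 tray.py wrist w14.png; python3 g.py .474 .212 .011 197.1
```

```text
time: 49.2
ee_pos: [0.4744, 0.2095, 0.1735]
tcp_rot: [180.0, -0.1, -163.3]
wrist_force: [-0.0, -0.4, 0.1]
opening: 0.0513
[326. 181.] c [473.8 211.1] size [26. 79.] yaw 17.5 z 0.0234 rgb [241. 236. 219.]
[452. 381.] c [651.1 412.3] size [ 3. 29.] yaw 96.3 z 0.0267 rgb [32. 58. 42.]
shift [-0.0005  0.0032  0.1627] rv [ 0.    -0.001 -0.008] rows 3.9
```

```bash
python3 -m inch '[[0,0.002,0.162,0,0,-0.008,0.4],[0,0.002,0.162,0,0,-0.008,0.4],[0,0.002,0.162,0,0,-0.008,0.4],[0,0.002,0.162,0,0,-0.008,0.4],[0,0.002,0.162,0,0,-0.008,0.4],[0,0.002,0.162,0,0,-0.008,0.4],[0,0.002,0.162,0,0,-0.008,0.7],[0,0.002,0.164,0,0,-0.008,1],[0,0.002,0.164,0,0,-0.008,1],[0,0.002,0.164,0,0,-0.008,1],[0,0.002,0.164,0,0,-0.008,1]]' 60; python3 -m inch '[[0,0,-0.165,0,0,0,1],[0,0,-0.165,0,0,0,1],[0,0,-0.165,0,0,0,1],[0,0,-0.165,0,0,0,1],[0,0,-0.165,0,0,0,1]]'; python3 g.py .438 -.376 .17 97.8
```

```text
time: 50.17
ee_pos: [0.4745, 0.211, 0.0104]
tcp_rot: [-180.0, 0.0, -162.9]
wrist_force: [0.5, -3.9, 5.5]
opening: 0.0244
time: 50.58
ee_pos: [0.4763, 0.2124, 0.1829]
tcp_rot: [179.9, 0.5, -162.8]
wrist_force: [1.2, -0.2, -0.0]
opening: 0.0246
shift [ 0.2106 -0.5508  0.0099] rv [0.01  0.005 1.735] rows 14.1
```

```bash
python3 -m inch '[[0.21,-0.551,0,0,0,1.735,1],[0.21,-0.551,0,0,0,1.735,1],[0.21,-0.551,0,0,0,1.735,1],[0.21,-0.551,0,0,0,1.735,1],[0.21,-0.551,0,0,0,1.735,1],[0.21,-0.551,0,0,0,1.735,1],[0.21,-0.551,0,0,0,1.735,1],[0.21,-0.551,0,0,0,1.735,1],[0.21,-0.551,0,0,0,1.735,1],[0.21,-0.551,0,0,0,1.735,1],[0.21,-0.551,0,0,0,1.735,1],[0.21,-0.551,0,0,0,1.735,1]]'; python3 g.py .438 -.376 .17 97.8
```

```text
time: 51.58
ee_pos: [0.4414, -0.2896, 0.1745]
tcp_rot: [-180.0, -0.0, 110.9]
wrist_force: [0.8, 1.0, -0.8]
opening: 0.0241
shift [-0.0795 -0.0339  0.0045] rv [-0.001 -0.001  0.228] rows 2.1
```

```bash
python3 -m inch '[[-0.08,-0.034,0,0,0,0.228,1],[-0.08,-0.034,0,0,0,0.228,1],[-0.08,-0.034,0,0,0,0.228,1],[-0.08,-0.034,0,0,0,0.228,1],[-0.08,-0.034,0,0,0,0.228,1],[-0.08,-0.034,0,0,0,0.228,1]]'; python3 g.py .438 -.376 .04 97.8
```

```text
time: 52.08
ee_pos: [0.4395, -0.3734, 0.1747]
tcp_rot: [-179.9, -0.0, 98.3]
wrist_force: [0.7, -0.3, -1.0]
opening: 0.0245
shift [-0.0025 -0.0017  0.1347] rv [-0.001 -0.001  0.008] rows 3.2
```

```bash
python3 -m inch '[[-0.002,-0.002,0.135,0,0,0,1],[-0.002,-0.002,0.135,0,0,0,1],[-0.002,-0.002,0.135,0,0,0,1],[-0.002,-0.002,0.135,0,0,0,1],[-0.002,-0.002,0.135,0,0,0,1],[-0.002,-0.002,0.135,0,0,0,1],[-0.002,-0.002,0.135,0,0,0,0.5],[-0.002,-0.002,0.135,0,0,0,0.5],[-0.002,-0.002,0.135,0,0,0,0.5]]'; python3 -m inch '[[0,0,-0.18,0,0,0,0.5],[0,0,-0.18,0,0,0,0.5],[0,0,-0.18,0,0,0,0.5],[0,0,-0.18,0,0,0,0.5],[0,0,-0.18,0,0,0,0.4]]'; python3 - <<'E'
from h import *
from tray import scales
im,P=cam('wrist','w15.png'); scales(im,P+[0,0,.004],(.40,.51,-.43,-.31))
E
python3 g.py .40 -.15 .30 97.8
```

```text
time: 52.83
ee_pos: [0.4386, -0.3775, 0.0421]
tcp_rot: [179.9, 0.1, 98.2]
wrist_force: [-0.7, -0.6, -0.7]
opening: 0.0426
time: 53.25
ee_pos: [0.4387, -0.3777, 0.2279]
tcp_rot: [179.7, 0.4, 98.2]
wrist_force: [0.6, -0.9, -0.0]
opening: 0.0509
[394. 136.] c [ 505.8 -333.5] size [ 1. 46.] yaw 98.0 z 0.0256 rgb [123.  88.  53.]
[336. 165.] c [ 452.1 -374.7] size [52. 79.] yaw 97.6 z 0.0235 rgb [247. 242. 227.]
shift [ 0.2306 -0.0058 -0.0738] rv [0.006 0.008 0.007] rows 5.8
```

Both plains lie side by side in the tote. I move the arm clear for a final look.

```bash
python3 -m inch '[[0.22,-0.1,-0.12,0,0,0,0.4],[0.22,-0.1,-0.12,0,0,0,0.4],[0.22,-0.1,-0.12,0,0,0,0.4],[0.22,-0.1,-0.12,0,0,0,0.4],[0.22,-0.1,-0.12,0,0,0,0.4],[0.22,-0.1,-0.12,0,0,0,0.4],[0.22,-0.1,-0.12,0,0,0,0.4],[0.22,-0.1,-0.12,0,0,0,0.4],[0.22,-0.1,-0.12,0,0,0,0.4]]'; python3 - <<'E'
from knob import *
im,P=cam('top','t5.png'); print(meas(P,im))
cv2.imwrite('pics/t5c.png',cv2.resize(im[70:320,120:520],None,fx=2,fy=2)[:,:,::-1])
E
```

```text
time: 54.05
ee_pos: [0.3076, -0.1729, 0.3414]
tcp_rot: [179.9, 0.1, 98.2]
wrist_force: [0.1, -0.3, 0.3]
opening: 0.0513
(172, array([ 0.621 , -0.1487,  0.1129]), ((622.1392211914062, -149.0027313232422), (17.983436584472656, 63.717674255371094), 60.665225982666016), 'bar yaw mod180', np.float64(150.3))
```

View pics/t5c.png

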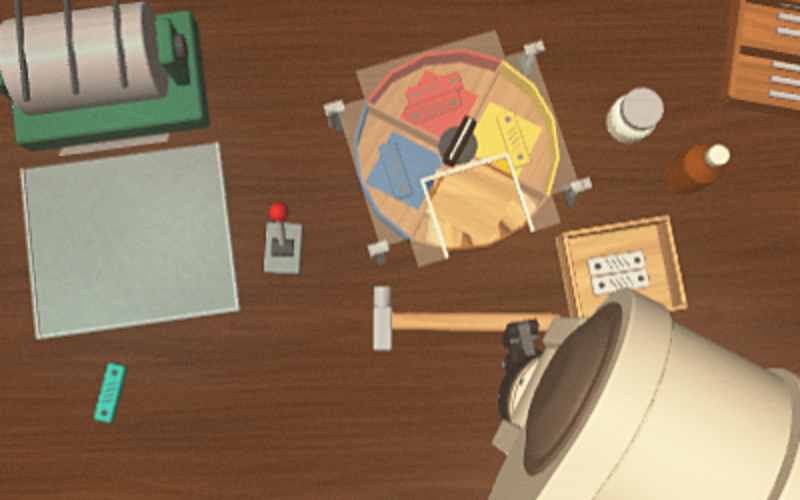

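The final view shows an empty tray, the lever OFF with its ball at (278,212), and all four coloured scales in their bins. The blank is under the window at (480,205), both plains are in the tote at (618,272), and the bystanders are in place. Handing in.

```bash
python3 -c "
from workcell import order
print(order.job_done())"
```

```text
the job is handed in; nothing more can be done
None
```

I switched the polisher off first, then sorted all six scales and closed the window with the blank sector. The job is handed in at about 54 s; no verdict is reported.

**What was done**
- **Switch:** pushed to OFF before any scale was touched; the ball was measured 41 mm past the box centre.
- **Coloured scales:** blue, both reds and yellow are in their own bins.
- **Bare scales:** both aluminium scales are in the pale wooden tote.
- **Blank sector:** turned under the window.

**Last checks**
- **Blank position:** the knob bar reads 150.3–150.9° against the 150.9° wanted, about 1 mm off at the blank's centre.
- **Final view:** all scales lie flat in place. The tray is empty, and the arm is clear of everything. The hammer, bottle and jar look unmoved in the picture; I did not measure them again.

**What went wrong and was mended**
- The first grip on one red scale sat too high, so I set it down and regripped.
- The wheel was found 14.5° off after the second red went in; I measured it and corrected on the next turn.
- I started one turn of the tool in a direction the last joint could not reach, and backed out.
- Yellow was knocked about 35 mm in the tray; I found it again before picking it up.
- The knob's x differed by about 2–3 mm between the top camera and the wrist camera, so I used the wrist value.

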